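# Shut the sticky shutter of the dark chamber over a culture dish

### The arm

A 6-joint arm with a two-finger parallel gripper is mounted at the origin on the work surface; the furniture and walls round the work are solid. World frame = base frame: x ahead of the robot, y to its left, z up, the work surface at z = 0. Lengths are in m, angles in degrees, forces in N, time in s.
With the tool pointing down it reaches from about 0.3 to 0.75 m from the base axis. Payload 8.5 kg.
Tool frame: the origin (TCP) lies on the centre line of the jaws, within the pads' length; the fingertips stand env.tcp_to_tips ahead of it and the grasp point (between the pads) lies 8 mm behind it (env.tcp_to_tips is the distance from the TCP to the fingertips, in m); z points along the fingers, y is the direction in which the jaws open and shut (so a half turn about z gives the same grasp; the last joint's range is limited). The gripper opens to 85 mm and grips with 20 to 120 N. Pads are 22 mm wide; open, the fingers measure 114 mm over their backs; the gripper's body (76 mm by 85 mm) begins 54 mm behind the grasp point. The pads swing forward as they close: fully open they stand 13 mm farther back than shut.
Start: joints at [-77.309, 21.807, 74.336, -0, 83.858, -12.336], TCP at [0.233, -0.498, 0.242] pointing down, gripper open.
Joint ranges: [-178.18, 178.18], [-50.72, 133.34], [12.68, 142.11], [-81.47, 261.47], [9.98, 163.14], [-165.26, 165.26]. Speed limits (degrees/s): [136.94, 136.94, 180, 180, 180, 180].

### API

Orientations are given as a 3x3 rotation matrix whose columns are the frame's x, y, z axes.
In Python, from rig import env gives the robot as it stands. The module is installed in compiled form; this text tells all that it offers.
- The arm moves only by the tool carry_out, never from a script. Its argument "rows" is a list of rows, each an object of numbers: "tx", "ty", "tz": the shift along the tool's x, y, z in cm; "yaw": the turn about the tool's z in rad. In form: [{"tx": .., "ty": .., "tz": .., "yaw": ..}, ...]. A call has 1 to 12 rows; each row shifts and turns the pose as measured when the row begins, along the tool's axes as they then stand; what a row does not reach is not made up. A row lasts 1/10 s, in which the tool goes at most 50 mm and 8.59 degrees, less where a joint would pass 70% of its speed; a pose out of reach is approached as far as the arm can. A call is refused whole if a number of a shift passes 5 or a number of a turn 0.15, either way. A call with a gripper value outside its range is refused whole. "jaw" is the closure, from -1 (fully open) to 1 (shut), set as the call begins (left out, the last holds). The fingers move at their own pace and stop on an object; "squeeze" is the grip in N (left out, the last holds). Time passes only in rows, so rows that do not move let the fingers close. It gives the time, the measured TCP pose, the force and the opening at its end, in the units of the state.
- env.observe(): the state, without advancing time (a new reading comes with each control period).
- env.get_image(name): name is "scene" or "side" or "wrist"; returns the picture (384x512x3 uint8, red, green, blue); there is no depth.
- env.camera_params(name): a dict with "vertical_fov" (degrees; the focal length in pixels is half the picture's height over the tangent of half this angle, whatever the lens; pixels are square), "cx", "cy" (the principal point, pixels), "view" (4x4, takes a point from world to camera coordinates). Camera axes: x right, y up, looking along -z (the intrinsics and any distortion apply to the point x, -y, -z); pixel columns grow to the right and rows downward; lengths in m; the calibration is good to about 2 mm. A picture is of the moment at which its call begins: read the wrist's pose just before it. camera_params takes no time and is no camera call; for the wrist camera it gives the pose at the moment of the call.
- env.close_job(): hands the job in, once; it reports no verdict.
The state is a dict: "time_s": time; "q": joint angles; "qvel": joint speeds; "joint_efforts": joint torques, N m; "position": TCP position; "tool_rot": TCP orientation; "ft_force": force on the tool from outside, world axes, zero at the start; "wrist_torque": the same for the moment, N m; "grip_width": finger opening in m.
Only numpy, scipy, OpenCV 4.12 (cv2) and the standard library are available. Lean on these libraries where they do the work, as an engineer would, in place of code of your own. Each camera call takes 0.05 s, during which the arm holds its last target. There are 200 camera calls.

### The job

Put the small clear dish flat into the open well of the white dark chamber, then slide the chamber's metal shutter towards the robot until it is fully home against the rubber buffers at both ends. The shutter sticks and jams askew in its track if one end runs ahead, so work it along by pushing its orange and green posts in turn; never press on the shutter with more than 15 N, and leave the other things on the bench alone.

Things in the scene. Friction and masses are not known exactly. Their poses are not given: they have to be found in the camera images.
- dish: clear round lidded dish, 56 mm across, 15 mm high, loose, 50 g; origin at the centre of its underside, z up. It starts on a blue pad 2 mm thick (110 x 90 mm).
- chamber: white low box fixed to the bench, 206 mm along its x, 292 mm along its y; origin on the bench, x points away from the robot along the track, y to the left. In its frame, mm: open well x -98 to -18, y -93 to +93, floor z 6, rim z 40, with two guide rails along it up to z 45; side walls y +-141 to +-146, up to z 54; sprung black rubber buffers at the near end, x -110 to -103, y +-103 to +-133, up to z 56.
- well_floor (a point): centre of the well's floor (chamber frame x -58, y 0, z 6 mm); axes as the chamber's.
- hood_top (a point): centre of the top of the fixed white hood under which the open shutter is parked: chamber frame x -10 to +88, y -75 to +75, top at z 61 mm, so fingers crossing from post to post over it must be lifted clear.
- shutter (a joint): slide of the shutter's middle towards the robot (chamber -x), m: 0 open, 0.082 home on the buffers. Metal plate 90 mm (x) by 244 mm (y), top at z 51 mm, 0.45 to 0.9 kg, resting on its track (2 to 5 N to drag it); the buffers yield 0.3 mm per N, up to 6 mm.
- shutter_skew (a joint): turn of the shutter, rad: 0 square to the track, positive counter-clockwise from above: the orange end is nearer the robot than the green end. Its play, about 0.04 to 0.08 rad either way, differs each time: a push on one post swings that end 9 to 19 mm ahead of the other, then the shutter wedges on its guide rails and the force rises some 2 N per mm. Pushing the other post frees it.
- post_orange (a point): top centre of the orange round post, 14 mm thick, 38 mm tall, fixed to the shutter at its left (+y) end, 112 mm from the middle; top at z 89 mm. Home at x -58 mm in the chamber frame (open: +24). Push it towards the robot from its far (+x) side.
- post_green (a point): the same for the green post at the right (-y) end, 112 mm from the middle.
- bottle_dark: bystander, loose: dark bottle with black cap; origin at the centre of its underside
- beaker: bystander, loose: clear beaker; origin at the centre of its underside
- bottle_red: bystander, loose: blue-capped bottle with red contents; origin at the centre of its underside
Mind the look-alikes: they are no part of the job. There is more than one size of the dish; the job needs the middle-sized.

How it is judged (in metres and radians):
On the way, in this order (a step that is already met when the one before it is completed fails the run):
1. the dish lies flat in the well, released (x of dish in the frame of chamber between -0.098 and -0.018 m and y of dish in the frame of chamber between -0.09 and 0.09 m and z of dish in the frame of chamber below 0.012 m and angle between dish's own z axis and vertical below 0.1 rad and contact force between the fingers and dish below 0.1 N), for 0.2 s.
2. both ends of the shutter are home (x of each of post_orange, post_green in the frame of chamber below -0.0552 m), for 0.2 s.
At the end, for the whole second after the job is handed in: The dish lies flat (within 0.1 rad) on the floor of the well, and both posts of the shutter stand within 2.8 mm of their home position (chamber frame x below -55.2 mm); all at rest (all of step 2 and x of dish in the frame of chamber between -0.098 and -0.018 m and y of dish in the frame of chamber between -0.09 and 0.09 m and z of dish in the frame of chamber below 0.012 m and angle between dish's own z axis and vertical below 0.1 rad and linear speed of dish below 0.02 m/s and velocity of joint shutter below 0.005 m/s); the robot touches nothing.
It fails at once if the robot presses on the shutter with more than 15 N (contact force between any of the fingers, the arm and shutter above 15 N).
It fails at once if the dark bottle with black cap is moved more than 25 mm (distance of bottle_dark from where it was at the start of the episode above 0.025 m).
It fails at once if the clear beaker is moved more than 25 mm (distance of beaker from where it was at the start of the episode above 0.025 m).
It fails at once if the blue-capped bottle with red contents is moved more than 25 mm (distance of bottle_red from where it was at the start of the episode above 0.025 m).
It also fails if it takes over 72 s, if anything falls off the work surface, if the arm or the gripper's body presses on something with over 40 N, if the wrist force passes 120 N, or if a joint passes its speed limit or range.

## Working session

There is one attempt and no reset: what is moved stays moved. The work goes in short steps, Python scripts to look and compute and a tool call to move; the robot and the scene stay as the last step left them, time stands still between calls to the robot, and variables do not carry over. Pictures are saved under pics/ and viewed, about 8 in all and at most 12, crops included, and the job is handed in when it is done.

Besides the shell and the picture viewer there is one more tool, called after "Request:" as a command line: name --argument value ..., lists and objects as JSON in quotes. carry_out: Moves the arm, as the interface text tells. Its arguments: {"type":"object","properties":{"rows":{"type":"array","items":{"type":"object","properties":{"tx":{"type":"number"},"ty":{"type":"number"},"tz":{"type":"number"},"yaw":{"type":"number"}}}},"jaw":{"type":"number"},"squeeze":{"type":"number"}},"required":["rows"]}

```bash
mkdir -p pics
cat > h.py <<'E'
import numpy as np, cv2
from rig import env
def shot(n,f):
    p=env.camera_params(n); im=env.get_image(n)
    cv2.imwrite(f'pics/{f}.png',im[:,:,::-1]); np.save(f'pics/{f}.npy',im)
    np.save(f'pics/{f}_p.npy',p,allow_pickle=True); return im,p
def load(f): return np.load(f'pics/{f}.npy'), np.load(f'pics/{f}_p.npy',allow_pickle=True).item()
def foc(p): return 192/np.tan(np.radians(p['vertical_fov'])/2)
def ray(p,u,v):
    V=np.array(p['view']).reshape(4,4); f=foc(p)
    d=np.array([(u-p['cx'])/f,-(v-p['cy'])/f,-1]); R=V[:3,:3]
    return -R.T@V[:3,3], R.T@d
def plane(p,u,v,z):
    o,d=ray(p,u,v); return o+d*(z-o[2])/d[2]
def proj(p,X):
    V=np.array(p['view']).reshape(4,4); c=V[:3,:3]@np.array(X)+V[:3,3]; f=foc(p)
    return np.array([p['cx']+f*c[0]/-c[2], p['cy']-f*c[1]/-c[2]])
E
python3 - <<'E'
from h import *
a,p=shot('scene','s1'); b,q=shot('side','d1')
print(p,q,env.tcp_to_tips,env.observe())
cv2.imwrite('pics/both.png',cv2.resize(np.vstack([a,b])[:,:,::-1],None,fx=.78,fy=.78))
E
```

```text
{'vertical_fov': 43.80407549719113, 'cx': 253.3426454315998, 'cy': 189.42469648533145, 'view': array([[ 0.41735663,  0.90863122,  0.0142394 , -0.24601218],
       [-0.74209252,  0.33173354,  0.58245304,  0.30962659],
       [ 0.52451133, -0.25365759,  0.81273962, -1.74277563],
       [ 0.        ,  0.        ,  0.        ,  1.        ]])} {'vertical_fov': 56.43295342485312, 'cx': 247.46133999253271, 'cy': 191.4783732232858, 'view': array([[-0.50383669, -0.86370714, -0.01259231,  0.27198796],
       [ 0.46451751, -0.28320554,  0.83905787, -0.3076409 ],
       [-0.72826648,  0.41689879,  0.54389643, -0.62133543],
       [ 0.        ,  0.        ,  0.        ,  1.        ]])} 0.011 {'time_s': 0.1, 'q': array([-7.73101468e+01,  2.18357062e+01,  7.43779746e+01,  4.44817226e-04,
        8.38583182e+01, -1.23347036e+01]), 'qvel': array([ 0.07910475, -0.14358515, -0.22951983,  0.0969278 , -0.02872086,
       -0.04245908]), 'joint_efforts': array([ 4.45012789e-03, -4.49225056e+01, -2.31655025e+01, -1.54852469e-04,
        3.69112080e-03, -2.92635343e-05]), 'position': array([ 0.2326081 , -0.49812296,  0.2418012 ]), 'tool_rot': array([[ 9.06126961e-01,  4.23005742e-01, -2.68515596e-04],
       [ 4.23005737e-01, -9.06126172e-01,  1.22762068e-03],
       [ 2.75981586e-04, -1.22596383e-03, -9.99999210e-01]]), 'ft_force': array([-0.06374873, -0.10413637,  0.22849866]), 'wrist_torque': array([-0.01767077,  0.0384122 ,  0.01435292]), 'grip_width': 0.0855404361911453}
```

View pics/both.png

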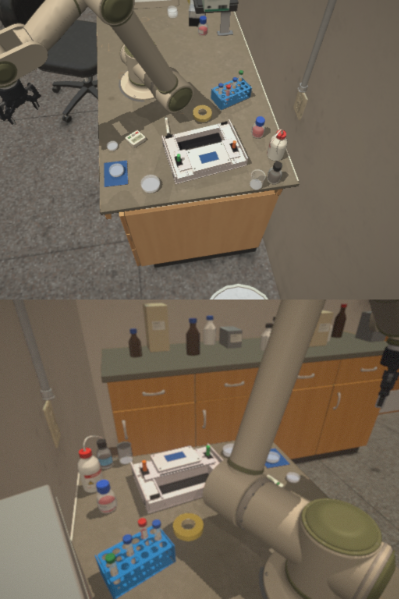

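Run:
```python
from h import *
a,p=load('s1')
cv2.imwrite('pics/c1.png',cv2.resize(a[110:260,125:385,::-1],None,fx=3,fy=3,interpolation=cv2.INTER_CUBIC))
hsv=cv2.cvtColor(a,cv2.COLOR_RGB2HSV)
def blobs(lo,hi,n):
    m=cv2.inRange(hsv,lo,hi); k,l,s,c=cv2.connectedComponentsWithStats(m)
    for i in range(1,k):
        if s[i,4]>8 : print(n,s[i],c[i].round(1))
blobs((5,140,90),(22,255,255),'or'); blobs((45,100,40),(85,255,255),'gr'); blobs((100,120,60),(125,255,255),'bl')
for n,u,v in [('pad',149,218),('big',192,236),('small',143,187)]: print(n,plane(p,u,v,.01))
```

```text
or [298 181   4   9  33] [299.6 185.3]
gr [264  11  29   3  40] [279.6  12.3]
gr [307  91   4   4  12] [308.7  92.2]
gr [227 198   5   9  31] [228.5 202.3]
bl [256  21   8   9  65] [259.5  24.8]
bl [271  99  51  41 999] [296.7 120.5]
bl [328 150  11  11 101] [333.  154.9]
bl [256 195  23  14 191] [267.3 201.3]
bl [134 206  29  33 533] [147.2 224.9]
pad [ 0.42081591 -0.27025062  0.01      ]
big [ 0.53289988 -0.17365846  0.01      ]
small [ 0.30182304 -0.25258952  0.01      ]
```

View pics/c1.png

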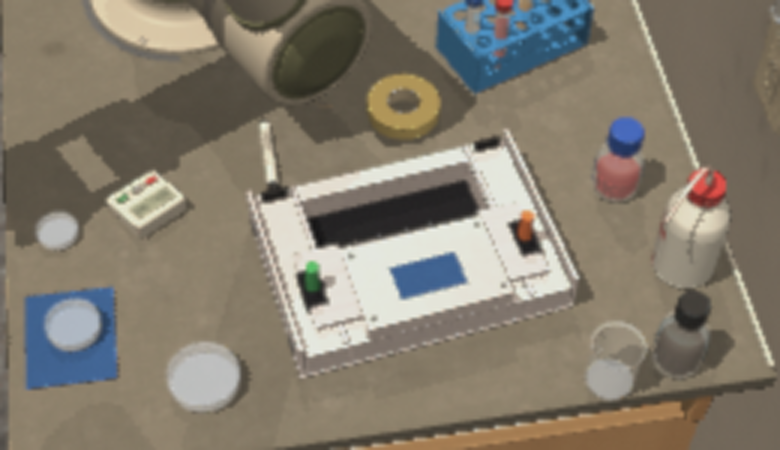

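Run:
```python
from h import *
a,p=load('s1')
o=plane(p,300.3,182,.089); g=plane(p,229,198.8,.089)
y=(o-g)/np.linalg.norm(o-g); x=np.array([y[1],-y[0],0]); m=(o+g)/2; c=m-.024*x
print('o,g',o,g,np.linalg.norm(o-g),'yaw',np.degrees(np.arctan2(x[1],x[0])),'chamber',c)
print('dish',plane(p,149.3,218,.012))
s=env.observe();R=s['tool_rot'];
print('move cm tool', R.T@(np.array([.42,-.27,.15])-s['position'])*100)
w=env.camera_params('wrist'); V=w['view']; print(w['vertical_fov'],'cam in tool',R.T@(-V[:3,:3].T@V[:3,3]-s['position']), 'axis',R.T@-V[2,:3])
```

```text
o,g [0.53663927 0.17805706 0.089     ] [ 0.50560286 -0.04112648  0.089     ] 0.22137001449357396 yaw -8.059507790585315 chamber [0.49735811 0.07183013 0.089     ]
dish [ 0.42252869 -0.26950937  0.012     ]
move cm tool [ 26.62728425 -12.73277932   9.20308555]
71.78485859506934 cam in tool [ 0.07443199  0.00091299 -0.13152601] axis [-0.292759   -0.00160936  0.95618491]
```

Request:
carry_out --rows '[{"tx":3.3,"ty":-1.6,"tz":1.1},{"tx":3.3,"ty":-1.6,"tz":1.1},{"tx":3.3,"ty":-1.6,"tz":1.1},{"tx":3.3,"ty":-1.6,"tz":1.1},{"tx":3.3,"ty":-1.6,"tz":1.1},{"tx":3.3,"ty":-1.6,"tz":1.1},{"tx":3.3,"ty":-1.6,"tz":1.1},{"tx":3.3,"ty":-1.6,"tz":1.1},{"yaw":0.144},{"yaw":0.144},{"yaw":0.144},{"yaw":0.144}]' --jaw -1 --squeeze 25

```text
validation failed for argument at $.ro...
```

Run:
```python
from h import *
s=env.observe(); a,p=shot('wrist','w1'); print(s['position'],s['tool_rot'],s['q'])
print(proj(p,[.4225,-.2695,.012]))
```

```text
[ 0.2326081  -0.49812296  0.2418012 ] [[ 9.06126961e-01  4.23005742e-01 -2.68515596e-04]
 [ 4.23005737e-01 -9.06126172e-01  1.22762068e-03]
 [ 2.75981586e-04 -1.22596383e-03 -9.99999210e-01]] [-7.73101468e+01  2.18357062e+01  7.43779746e+01  4.44817226e-04
  8.38583182e+01 -1.23347036e+01]
[139.19648762 -73.80066342]
```

View pics/w1.png

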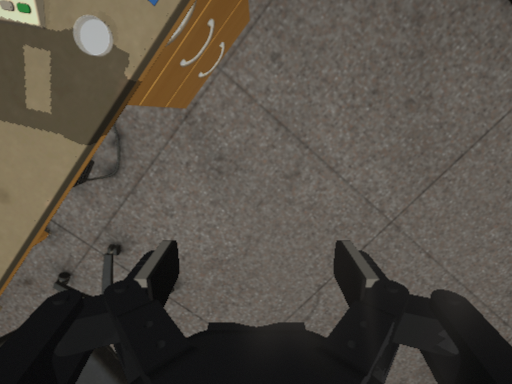

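The call was refused, so I'll give all four keys in every row. The wrist picture shows only the floor, with the small dish at (93,35), so the arm hasn't moved.

Request:
carry_out --rows '[{"tx":3.3,"ty":-1.6,"tz":1.1,"yaw":0},{"tx":3.3,"ty":-1.6,"tz":1.1,"yaw":0},{"tx":3.3,"ty":-1.6,"tz":1.1,"yaw":0},{"tx":3.3,"ty":-1.6,"tz":1.1,"yaw":0},{"tx":3.3,"ty":-1.6,"tz":1.1,"yaw":0},{"tx":3.3,"ty":-1.6,"tz":1.1,"yaw":0},{"tx":3.3,"ty":-1.6,"tz":1.1,"yaw":0},{"tx":3.3,"ty":-1.6,"tz":1.1,"yaw":0},{"tx":0,"ty":0,"tz":0,"yaw":0.144},{"tx":0,"ty":0,"tz":0,"yaw":0.144},{"tx":0,"ty":0,"tz":0,"yaw":0.144},{"tx":0,"ty":0,"tz":0,"yaw":0.144}]' --jaw -1 --squeeze 25

```text
time_s: 1.35
position: [0.4236, -0.2602, 0.1474]
tool_rot: [[0.987, -0.159, -0.004], [-0.159, -0.987, 0.004], [-0.005, -0.004, -1.0]]
ft_force: [-0.5, -0.6, 0.4]
grip_width: 0.0858
```

Run:
```python
from h import *
s=env.observe(); a,p=shot('wrist','w2'); print(s['position'],s['tool_rot'],s['q'])
print(proj(p,[.4225,-.2695,.012]))
```

```text
[ 0.42356685 -0.26021961  0.14744809] [[ 0.98729688 -0.15882845 -0.00428891]
 [-0.15880972 -0.98729938  0.00440453]
 [-0.00493401 -0.00366746 -0.9999811 ]] [-4.52382921e+01  2.22191669e+01  9.10841716e+01  3.49598021e-03
  6.70488883e+01  5.38987804e+01]
[264.88376146 186.40427333]
```

View pics/w2.png

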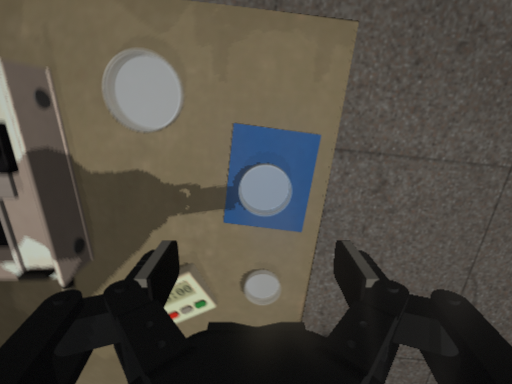

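The wrist view shows the three dishes: large (143,90), the middle one on the blue pad (265,190), and small (262,287). The one on the pad is the target. I'll measure it by its outline.

Run:
```python
from h import *
a,p=load('w2'); hsv=cv2.cvtColor(a,cv2.COLOR_RGB2HSV)
m=cv2.inRange(hsv,(0,0,110),(179,75,255)); m[:, :225]=0; m[:,315:]=0; m[:150]=0; m[232:]=0
k,l,st,c=cv2.connectedComponentsWithStats(m); i=1+np.argmax(st[1:,4]); print(st[i],c[i])
ct=max(cv2.findContours((l==i).astype('uint8'),0,2)[0],key=cv2.contourArea); e=cv2.fitEllipse(ct[:,0]);print(e)
X=plane(p,*e[0],.012); r=[plane(p,e[0][0]+d,e[0][1],.012) for d in(-e[1][0]/2,e[1][0]/2)]
print(X,'diam',np.linalg.norm(r[1]-r[0]))
s=env.observe(); print(s['tool_rot'].T@(np.array([X[0],X[1],.016])-s['position'])*100)
```

```text
[ 238  164   54   52 2149] [264.54025128 189.78362029]
((264.5140686035156, 189.7729034423828), (50.68352508544922, 52.21261215209961), 71.43598175048828)
[ 0.41893721 -0.26856732  0.012     ] diam 0.05309260458112052
[-0.24564471  0.94615329 13.13758796]
```

Request:
carry_out --rows '[{"tx":-0.1,"ty":0.4,"tz":2.2,"yaw":0},{"tx":-0.1,"ty":0.4,"tz":2.2,"yaw":0},{"tx":0,"ty":0.1,"tz":2.2,"yaw":0},{"tx":0,"ty":0,"tz":2.2,"yaw":0},{"tx":0,"ty":0,"tz":2.0,"yaw":0},{"tx":0,"ty":0,"tz":1.0,"yaw":0}]'

```text
time_s: 2.0
position: [0.4203, -0.2697, 0.0266]
tool_rot: [[0.989, -0.15, -0.001], [-0.15, -0.989, 0.001], [-0.001, -0.001, -1.0]]
ft_force: [0.5, -0.6, 0.3]
grip_width: 0.0855
```

Request:
carry_out --rows '[{"tx":-0.1,"ty":-0.1,"tz":0.6,"yaw":0},{"tx":0,"ty":0,"tz":0.5,"yaw":0},{"tx":0,"ty":0,"tz":0,"yaw":0}]'

```text
time_s: 2.3
position: [0.4194, -0.2685, 0.0148]
tool_rot: [[0.989, -0.146, -0.002], [-0.146, -0.989, 0.002], [-0.002, -0.002, -1.0]]
ft_force: [-0.1, 0.2, 0.4]
grip_width: 0.0857
```

Request:
carry_out --rows '[{"tx":0,"ty":0,"tz":0,"yaw":0},{"tx":0,"ty":0,"tz":0,"yaw":0},{"tx":0,"ty":0,"tz":0,"yaw":0},{"tx":0,"ty":0,"tz":0,"yaw":0},{"tx":0,"ty":0,"tz":0,"yaw":0},{"tx":0,"ty":0,"tz":0,"yaw":0}]' --jaw 1 --squeeze 25

```text
time_s: 2.9
position: [0.4202, -0.2692, 0.017]
tool_rot: [[0.989, -0.145, 0.001], [-0.145, -0.989, -0.001], [0.001, 0.001, -1.0]]
ft_force: [0.1, -0.1, -0.9]
grip_width: 0.0508
```

Request:
carry_out --rows '[{"tx":0,"ty":0,"tz":-1,"yaw":0},{"tx":0,"ty":0,"tz":-3,"yaw":0},{"tx":0,"ty":0,"tz":-4,"yaw":0},{"tx":0,"ty":0,"tz":-4,"yaw":0},{"tx":0,"ty":0,"tz":-4,"yaw":0},{"tx":0,"ty":0,"tz":-2,"yaw":0},{"tx":0,"ty":0,"tz":0,"yaw":0}]'

```text
time_s: 3.6
position: [0.4194, -0.2683, 0.2076]
tool_rot: [[0.989, -0.145, 0.001], [-0.145, -0.989, -0.001], [0.001, 0.001, -1.0]]
ft_force: [-0.3, 0.3, -0.7]
grip_width: 0.0513
```

Run:
```python
from h import *
s=env.observe(); a,p=shot('wrist','w3'); b,_=shot('scene','s3'); print(s['position'],s['grip_width'],s['ft_force'])
cv2.imwrite('pics/c3.png',np.hstack([a[100:384],b[60:344]])[:,:,::-1][:,:800])
```

```text
[ 0.41936606 -0.26832832  0.20761047] 0.05126687840728801 [-0.27585615  0.31660636 -0.74827468]
```

View pics/c3.png

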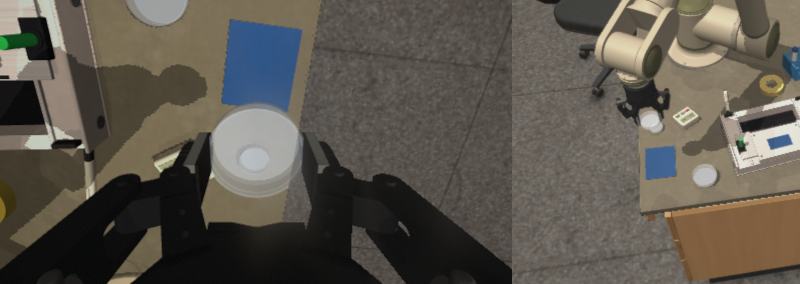

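Request:
carry_out --rows '[{"tx":-0.3,"ty":-3,"tz":0,"yaw":0},{"tx":-0.3,"ty":-4,"tz":0,"yaw":0},{"tx":-0.3,"ty":-4,"tz":0,"yaw":0},{"tx":-0.3,"ty":-4,"tz":0,"yaw":0},{"tx":-0.3,"ty":-4,"tz":0,"yaw":0},{"tx":-0.3,"ty":-4,"tz":0,"yaw":0},{"tx":-0.3,"ty":-4,"tz":0,"yaw":0},{"tx":-0.3,"ty":-4,"tz":0,"yaw":0},{"tx":-0.3,"ty":-3,"tz":0,"yaw":0},{"tx":-0.3,"ty":-1,"tz":0,"yaw":0},{"tx":0,"ty":0,"tz":0,"yaw":0}]'

```text
time_s: 4.8
position: [0.4334, 0.0971, 0.1903]
tool_rot: [[0.988, -0.15, -0.035], [-0.149, -0.989, 0.014], [-0.036, -0.009, -0.999]]
ft_force: [0.3, -0.7, -1.2]
grip_width: 0.051
```

Run:
```python
from h import *
s=env.observe(); a,p=shot('wrist','w4'); print(s['position'],s['tool_rot'],s['grip_width'])
c=np.array([.4974,.0718,0]); x=np.array([.9901,-.1402,0]); y=np.array([.1402,.9901,0])
im=a[:,:,::-1].copy()
for cx,cy,z in [(-98,-93,40),(-98,93,40),(-18,-93,40),(-18,93,40),(24,112,89),(24,-112,89),(-110,-146,54),(-110,146,54)]:
    u=proj(p,c+x*cx/1e3+y*cy/1e3+[0,0,z/1e3]); print(cx,cy,u.round(1)); cv2.drawMarker(im,tuple(int(t) for t in u),(255,0,255),0,8)
cv2.imwrite('pics/c4.png',im)
```

```text
[0.43335597 0.09706907 0.19031621] [[ 0.98815307 -0.14952216 -0.03459231]
 [-0.14910848 -0.98871803  0.01425893]
 [-0.03633407 -0.008932   -0.99929978]] 0.05095789316660637
-98 -93 [353.9 204.8]
-98 93 [189.2 205.8]
-18 -93 [362.5 132.2]
-18 93 [182.  133.9]
24 112 [136.7  88.3]
24 -112 [415.4  85. ]
-110 -146 [406.  219.5]
-110 146 [139.1 220.9]
```

View pics/c4.png

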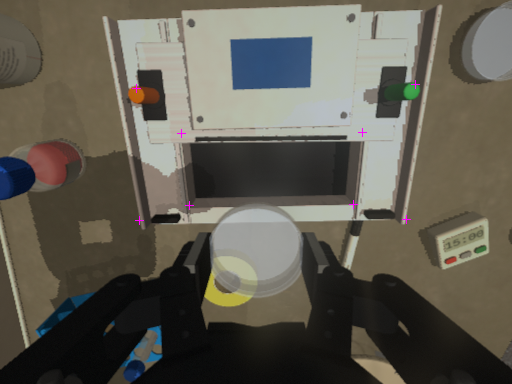

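The wrist view shows the dish level in the jaws and the well between (190,140) and (350,200). The post tops are at (136,95) and (412,91), which puts the chamber about 5 mm nearer than my estimate. I'll refine it from here.

Run:
```python
from h import *
s=env.observe(); print(s['position'],s['tool_rot'],s['qvel'].round(2))
a,p=shot('wrist','w5')
hsv=cv2.cvtColor(a,cv2.COLOR_RGB2HSV)
for n,lo,hi in [('o',(5,140,90),(22,255,255)),('g',(45,100,40),(85,255,255))]:
    m=cv2.inRange(hsv,lo,hi);m[150:]=0
    k,l,st,c=cv2.connectedComponentsWithStats(m);i=1+np.argmax(st[1:,4]);print(n,st[i],c[i])
    b=st[i]; v=b[1]+b[3]/2; u=b[0]+6.5 if n=='o' else b[0]+b[2]-7
    X=plane(p,u,v,.089); print(u,v,X)
    if n=='o': O=X
    else: G=X
y=(O-G)/np.linalg.norm(O-G);x=np.array([y[1],-y[0],0]);c=(O+G)/2-.024*x
print(np.linalg.norm(O-G),np.degrees(np.arctan2(x[1],x[0])),'c',c)
# edges of well along centre column-ish
w=c-.058*x; print('well',w)
for cx,z in[(-98,40),(-18,40)]:
    X=c+x*cx/1e3;X[2]=z/1e3; u=proj(p,X);print(cx,u)
print(a[120:215:1,270].sum(1))
print('delta tool cm',s['tool_rot'].T@(np.array([w[0],w[1],.10])-s['position'])*100)
```

```text
[0.43346939 0.09636366 0.19029616] [[ 0.98801769 -0.15038821 -0.03470495]
 [-0.14997776 -0.98858802  0.01415655]
 [-0.03643787 -0.00878195 -0.99929733]] [-2.11 -0.3  -0.53 -0.35  0.16 -0.46]
o [127  87  31  17 411] [141.62287105  94.56934307]
133.5 95.5 [0.53218862 0.18277803 0.089     ]
g [402  83  17  17 239] [409.83263598  90.65271967]
412 91.5 [ 0.50091109 -0.04073373  0.089     ]
0.2256895949579511 -7.9660606899904245 c [0.49278145 0.07434822 0.089     ]
well [0.43534113 0.08238624 0.089     ]
-98 [269.07482454 209.49758446]
-18 [269.30776017 138.14591671]
[539 541 541 541 542 543 548 506 516 539 538 535 536 538 543 539 337 162
 155 157 293 475 318 152 152 149 148 147 148 144 143 145 143 138 139 140
 137 136 138 137 136 134 133 131 135 133 131 130 131 131 130 132 130 133
 136 134 133 137 134 132 133 134 139 137 139 142 146 147 145 148 152 157
 155 161 163 167 194 239 249 253 256 257 255 259 281 311 374 398 401 402
 453 520 525 530 536]
delta tool cm [0.7235814  1.43294035 8.99698777]
```

Request:
carry_out --rows '[{"tx":0.5,"ty":0.8,"tz":1,"yaw":0},{"tx":0.4,"ty":0.6,"tz":1.5,"yaw":0},{"tx":0.1,"ty":0.1,"tz":2,"yaw":0},{"tx":0,"ty":0,"tz":2,"yaw":0},{"tx":0,"ty":0,"tz":1.5,"yaw":0},{"tx":0,"ty":0,"tz":1,"yaw":0},{"tx":0,"ty":0,"tz":0,"yaw":0}]'

```text
time_s: 5.6
position: [0.4398, 0.0681, 0.0927]
tool_rot: [[0.986, -0.165, -0.035], [-0.164, -0.986, 0.013], [-0.037, -0.007, -0.999]]
ft_force: [0.1, -0.6, 0.2]
grip_width: 0.051
```

Request:
carry_out --rows '[{"tx":-0.3,"ty":-0.8,"tz":0,"yaw":-0.02},{"tx":0,"ty":-0.3,"tz":0.8,"yaw":0},{"tx":0,"ty":0,"tz":1.2,"yaw":0},{"tx":0,"ty":0,"tz":1.0,"yaw":0},{"tx":0,"ty":0,"tz":0,"yaw":0}]'

```text
time_s: 6.1
position: [0.4386, 0.0789, 0.0621]
tool_rot: [[0.989, -0.145, -0.031], [-0.145, -0.989, 0.012], [-0.033, -0.007, -0.999]]
ft_force: [-1.0, -0.6, -0.6]
grip_width: 0.051
```

Request:
carry_out --rows '[{"tx":-0.1,"ty":-0.2,"tz":0.8,"yaw":0},{"tx":0,"ty":0,"tz":1.0,"yaw":0},{"tx":0,"ty":0,"tz":1.0,"yaw":0},{"tx":0,"ty":0,"tz":0.6,"yaw":0},{"tx":0,"ty":0,"tz":0,"yaw":0}]'

```text
time_s: 6.6
position: [0.4375, 0.0819, 0.0263]
tool_rot: [[0.989, -0.144, -0.029], [-0.144, -0.989, 0.012], [-0.03, -0.008, -1.0]]
ft_force: [0.3, -0.2, -0.6]
grip_width: 0.0508
```

Request:
carry_out --rows '[{"tx":0,"ty":0,"tz":0.3,"yaw":0},{"tx":0,"ty":0,"tz":0.1,"yaw":0},{"tx":0,"ty":0,"tz":0,"yaw":0}]'

```text
time_s: 6.9
position: [0.4377, 0.082, 0.0223]
tool_rot: [[0.989, -0.144, -0.028], [-0.144, -0.989, 0.012], [-0.029, -0.008, -1.0]]
ft_force: [-0.3, -0.3, -0.8]
grip_width: 0.0507
```

Request:
carry_out --rows '[{"tx":0,"ty":0,"tz":0,"yaw":0},{"tx":0,"ty":0,"tz":0,"yaw":0},{"tx":0,"ty":0,"tz":0,"yaw":0},{"tx":0,"ty":0,"tz":0,"yaw":0},{"tx":0,"ty":0,"tz":0,"yaw":0}]' --jaw -1

```text
time_s: 7.4
position: [0.4382, 0.0819, 0.023]
tool_rot: [[0.989, -0.144, -0.026], [-0.144, -0.989, 0.012], [-0.027, -0.008, -1.0]]
ft_force: [0.2, -0.6, 0.4]
grip_width: 0.0856
```

Request:
carry_out --rows '[{"tx":0,"ty":0,"tz":-2,"yaw":0},{"tx":0,"ty":0,"tz":-3,"yaw":0},{"tx":0,"ty":0,"tz":-4,"yaw":0},{"tx":0,"ty":0,"tz":-4,"yaw":0},{"tx":0,"ty":0,"tz":-3,"yaw":0},{"tx":0,"ty":0,"tz":0,"yaw":0},{"tx":0,"ty":0,"tz":0,"yaw":0}]'

```text
time_s: 8.1
position: [0.4418, 0.08, 0.1889]
tool_rot: [[0.989, -0.145, -0.028], [-0.144, -0.989, 0.012], [-0.03, -0.008, -1.0]]
ft_force: [-0.3, -0.5, 0.1]
grip_width: 0.0853
```

Run:
```python
from h import *
s=env.observe(); a,p=shot('wrist','w6'); b,q=shot('scene','s6'); print(s['position'],s['tool_rot'],s['qvel'].round(2),s['grip_width'])
cv2.imwrite('pics/c6.png',np.vstack([a[40:300],cv2.resize(b[150:240,200:377],(512,260),interpolation=cv2.INTER_CUBIC)])[:,:,::-1])
```

```text
[0.44176635 0.07997282 0.18886701] [[ 0.98909871 -0.14450268 -0.02833229]
 [-0.14422149 -0.98947579  0.01173965]
 [-0.02973053 -0.00752555 -0.99952962]] [ 0.05 -1.38 -1.58 -0.09  0.86  0.03] 0.08526376257685091
```

View pics/c6.png

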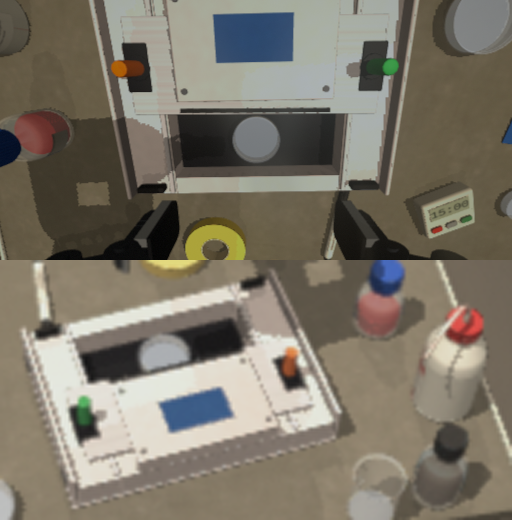

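The dish lies flat on the well floor at wrist crop (256,139), released. The post tops in the crop are at about (119,68) and (391,66). Next I'll measure the posts again and check the red bottle's clearance.

Run:
```python
from h import *
a,p=load('w6'); hsv=cv2.cvtColor(a,cv2.COLOR_RGB2HSV); P={}
for n,lo,hi in [('o',(5,140,90),(22,255,255)),('g',(45,100,40),(85,255,255))]:
    m=cv2.inRange(hsv,lo,hi);m[160:]=0
    k,l,st,c=cv2.connectedComponentsWithStats(m);i=1+np.argmax(st[1:,4]);b=st[i]
    v=b[1]+b[3]/2; r=b[3]/2; u=b[0]+r if n=='o' else b[0]+b[2]-r
    P[n]=plane(p,u,v,.089); print(n,b,u,v,P[n])
O,G=P['o'],P['g'];y=(O-G)/np.linalg.norm(O-G);x=np.array([y[1],-y[0],0]);c=(O+G)/2-.024*x
print(np.linalg.norm(O-G),'deg',np.degrees(np.arctan2(x[1],x[0])),'c',c)
X=plane(p,256,179,.021)-c; print('dish in chamber',X@x,X@y)
sp=load('s1')[1]; B=plane(sp,330.7,172,0); d=B-c; print('red base',d@x,d@y,[(z,proj(sp,[B[0],B[1],z]).round(1)) for z in(.07,.09,.11,.13)])
R=env.observe()['tool_rot'];pos=env.observe()['position']
for n,Q in P.items(): print(n,'behind',Q+.032*x, R.T@(np.r_[(Q+.032*x)[:2],.12]-pos)*100)
```

```text
o [111 101  32  16 405] 119.0 109.0 [0.53216196 0.18126736 0.089     ]
g [382  99  17  16 228] 391.0 107.0 [ 0.50114547 -0.04016098  0.089     ]
0.2235901004635549 deg -7.9738025763516545 c [0.49288576 0.07388247 0.089     ]
dish in chamber -0.055444909412436495 -0.0002772714557913733
red base -0.04163666451457955 0.25013161706054293 [(0.07, array([333.9, 158.5])), (0.09, array([334.9, 154.4])), (0.11, array([335.9, 150.3])), (0.13, array([336.9, 146.1]))]
o behind [0.56385257 0.17682831 0.089     ] [ 10.9019308  -11.29751032   6.56726712]
g behind [ 0.53283608 -0.04460003  0.089     ] [11.0285806  11.06048644  6.39617982]
```

Request:
carry_out --rows '[{"tx":2.7,"ty":-2.8,"tz":0.8,"yaw":0},{"tx":2.7,"ty":-2.8,"tz":1.2,"yaw":0},{"tx":2.7,"ty":-2.8,"tz":1.5,"yaw":0},{"tx":2.5,"ty":-2.6,"tz":1.5,"yaw":0},{"tx":0,"ty":0,"tz":1,"yaw":0},{"tx":0,"ty":0,"tz":0,"yaw":0},{"tx":0,"ty":0,"tz":0,"yaw":0}]' --jaw 1

```text
time_s: 8.9
position: [0.5608, 0.177, 0.1137]
tool_rot: [[0.988, -0.147, -0.046], [-0.146, -0.989, 0.01], [-0.047, -0.003, -0.999]]
ft_force: [0.9, -1.0, 0.2]
grip_width: 0.0001
```

Request:
carry_out --rows '[{"tx":0.1,"ty":0,"tz":1.2,"yaw":0},{"tx":0,"ty":0,"tz":1.4,"yaw":0},{"tx":0,"ty":0,"tz":0.9,"yaw":0},{"tx":0,"ty":0,"tz":0,"yaw":0},{"tx":-0.3,"ty":0,"tz":0,"yaw":0},{"tx":-0.2,"ty":0,"tz":0,"yaw":0}]'

```text
time_s: 9.5
position: [0.5539, 0.1755, 0.0788]
tool_rot: [[0.988, -0.15, -0.044], [-0.149, -0.989, 0.01], [-0.045, -0.004, -0.999]]
ft_force: [0.4, -0.3, -0.1]
grip_width: 0.0002
```

Request:
carry_out --rows '[{"tx":-0.2,"ty":0,"tz":0,"yaw":0},{"tx":-0.2,"ty":0,"tz":0,"yaw":0},{"tx":-0.2,"ty":0,"tz":0,"yaw":0}]'

```text
time_s: 9.8
position: [0.5481, 0.1765, 0.0804]
tool_rot: [[0.988, -0.15, -0.041], [-0.149, -0.989, 0.01], [-0.042, -0.004, -0.999]]
ft_force: [1.5, -0.2, -1.2]
grip_width: -0.0003
```

Request:
carry_out --rows '[{"tx":-0.2,"ty":0,"tz":0,"yaw":0},{"tx":-0.2,"ty":0,"tz":0,"yaw":0},{"tx":-0.2,"ty":0,"tz":0,"yaw":0}]'

```text
time_s: 10.1
position: [0.5423, 0.1775, 0.081]
tool_rot: [[0.988, -0.15, -0.039], [-0.149, -0.989, 0.01], [-0.04, -0.004, -0.999]]
ft_force: [1.4, 0.1, -0.4]
grip_width: -0.0001
```

```bash
cat >> h.py <<'E'
C0=np.array([.4929,.0739,0]);CX=np.array([.9903,-.1387,0]);CY=np.array([.1387,.9903,0])
def posts(name='scene',tag='t'):
    a,p=shot(name,tag); h=cv2.cvtColor(a,cv2.COLOR_RGB2HSV); r={}
    for n,lo,hi,Y in [('o',(5,140,90),(22,255,255),.112),('g',(45,100,40),(85,255,255),-.112)]:
        m=cv2.inRange(h,lo,hi); k,l,st,c=cv2.connectedComponentsWithStats(m)
        best=None
        for i in range(1,k):
            if st[i,4]<6: continue
            X=plane(p,c[i][0],c[i][1],.075)-C0
            if abs(X@CY-Y)<.03 and -.1<X@CX<.06 and (best is None or st[i,4]>best[0]): best=(st[i,4],round(X@CX*1e3,1),round(X@CY*1e3,1),st[i][:4].tolist())
        r[n]=best
    return r
E
python3 - <<'E'
from h import *
a0=[]
for t in ('scene','side','wrist'): print(t,posts(t,'t_'+t))
import h
for f,n in(('s6','scene'),('d1','side')):
    d=load(f); h.shot=lambda *_:d; print(f,h.posts())
E
```

```text
scene {'o': None, 'g': (np.int32(32), np.float64(31.3), np.float64(-114.3), [227, 198, 5, 9])}
side {'o': (np.int32(63), np.float64(10.8), np.float64(116.1), [182, 207, 7, 15]), 'g': None}
wrist {'o': None, 'g': None}
s6 {'o': (np.int32(33), np.float64(30.5), np.float64(107.9), [298, 181, 4, 9]), 'g': (np.int32(29), np.float64(31.6), np.float64(-115.4), [227, 198, 4, 9])}
d1 {'o': (np.int32(59), np.float64(18.9), np.float64(115.9), [182, 206, 6, 14]), 'g': (np.int32(30), np.float64(20.2), np.float64(-107.1), [265, 187, 4, 13])}
```

Request:
carry_out --rows '[{"tx":0.8,"ty":0,"tz":0,"yaw":-0.01},{"tx":0.8,"ty":0,"tz":-1.5,"yaw":0},{"tx":0,"ty":1.5,"tz":-2,"yaw":0},{"tx":0,"ty":4,"tz":0,"yaw":0},{"tx":0,"ty":4.5,"tz":0,"yaw":0},{"tx":0,"ty":4.5,"tz":0,"yaw":0},{"tx":0,"ty":4,"tz":0,"yaw":0},{"tx":0,"ty":2.5,"tz":0,"yaw":0},{"tx":0,"ty":0.8,"tz":0,"yaw":0},{"tx":0,"ty":0,"tz":0,"yaw":0}]'

```text
time_s: 11.25
position: [0.5332, -0.0498, 0.1155]
tool_rot: [[0.99, -0.133, -0.039], [-0.133, -0.991, 0.01], [-0.04, -0.005, -0.999]]
ft_force: [-0.1, 1.1, -1.0]
grip_width: -0.0
```

Request:
carry_out --rows '[{"tx":0,"ty":-0.3,"tz":1.2,"yaw":0},{"tx":-0.2,"ty":-0.1,"tz":1.4,"yaw":0},{"tx":-0.3,"ty":0,"tz":0.9,"yaw":0},{"tx":-0.3,"ty":0,"tz":0.1,"yaw":0},{"tx":-0.2,"ty":0,"tz":0,"yaw":0},{"tx":-0.2,"ty":0,"tz":0,"yaw":0},{"tx":-0.2,"ty":0,"tz":0,"yaw":0}]'

```text
time_s: 11.95
position: [0.5187, -0.0378, 0.0771]
tool_rot: [[0.991, -0.127, -0.039], [-0.126, -0.992, 0.011], [-0.04, -0.006, -0.999]]
ft_force: [1.1, 0.3, -1.0]
grip_width: 0.0002
```

Request:
carry_out --rows '[{"tx":-0.2,"ty":0,"tz":0,"yaw":0.01},{"tx":-0.2,"ty":0.1,"tz":0,"yaw":0},{"tx":-0.2,"ty":0,"tz":0,"yaw":0},{"tx":-0.2,"ty":0,"tz":0,"yaw":0},{"tx":-0.2,"ty":0,"tz":0,"yaw":0},{"tx":-0.2,"ty":0,"tz":0,"yaw":0}]'

```text
time_s: 12.55
position: [0.5069, -0.0376, 0.0787]
tool_rot: [[0.99, -0.138, -0.035], [-0.138, -0.99, 0.01], [-0.036, -0.005, -0.999]]
ft_force: [1.8, -0.7, -1.3]
grip_width: -0.0004
```

Request:
carry_out --rows '[{"tx":-0.2,"ty":0,"tz":0,"yaw":0},{"tx":-0.2,"ty":0,"tz":0,"yaw":0}]'

```text
time_s: 12.75
position: [0.5026, -0.037, 0.0788]
tool_rot: [[0.99, -0.138, -0.035], [-0.138, -0.99, 0.01], [-0.036, -0.005, -0.999]]
ft_force: [2.0, -1.0, -1.5]
grip_width: 0.0004
```

Run:
```python
from h import *
print(env.observe()['position'],env.observe()['ft_force'])
for t in ('scene','side','wrist'): print(t,posts(t,'t_'+t))
```

```text
[ 0.50261839 -0.03704376  0.07883129] [ 1.98577591 -1.03557151 -1.50427842]
scene {'o': (np.int32(32), np.float64(22.2), np.float64(107.8), [297, 179, 4, 9]), 'g': None}
side {'o': (np.int32(62), np.float64(9.3), np.float64(116.0), [183, 208, 6, 14]), 'g': None}
wrist {'o': None, 'g': None}
```

Request:
carry_out --rows '[{"tx":1.0,"ty":0,"tz":0,"yaw":0},{"tx":1.0,"ty":0,"tz":-1.8,"yaw":0},{"tx":0,"ty":-1.5,"tz":-1.8,"yaw":0},{"tx":0,"ty":-4,"tz":0,"yaw":0},{"tx":0,"ty":-4.5,"tz":0,"yaw":0},{"tx":0,"ty":-4.5,"tz":0,"yaw":0},{"tx":0,"ty":-4,"tz":0,"yaw":0},{"tx":0,"ty":-2.5,"tz":0,"yaw":0},{"tx":0,"ty":-0.6,"tz":0,"yaw":0},{"tx":0,"ty":0,"tz":0,"yaw":0},{"tx":0,"ty":0,"tz":0,"yaw":0}]'

```text
time_s: 14.0
position: [0.5605, 0.1807, 0.1163]
tool_rot: [[0.989, -0.141, -0.037], [-0.141, -0.99, 0.01], [-0.038, -0.005, -0.999]]
ft_force: [0.4, -0.3, 0.2]
grip_width: 0.0005
```

Request:
carry_out --rows '[{"tx":-0.2,"ty":0.2,"tz":1.2,"yaw":0},{"tx":-0.3,"ty":0.1,"tz":1.4,"yaw":0},{"tx":-0.4,"ty":0,"tz":0.9,"yaw":0},{"tx":-0.3,"ty":0,"tz":0.1,"yaw":0},{"tx":-0.2,"ty":0,"tz":0,"yaw":0},{"tx":-0.2,"ty":0,"tz":0,"yaw":0},{"tx":-0.2,"ty":0,"tz":0,"yaw":0},{"tx":-0.2,"ty":0,"tz":0,"yaw":0},{"tx":-0.2,"ty":0,"tz":0,"yaw":0}]'

```text
time_s: 14.9
position: [0.5385, 0.1755, 0.0824]
tool_rot: [[0.988, -0.148, -0.031], [-0.148, -0.989, 0.011], [-0.032, -0.006, -0.999]]
ft_force: [1.8, -0.6, -1.4]
grip_width: -0.0002
```

Request:
carry_out --rows '[{"tx":-0.2,"ty":0,"tz":0.1,"yaw":-0.005},{"tx":-0.2,"ty":0,"tz":0.1,"yaw":0},{"tx":-0.2,"ty":0,"tz":0.1,"yaw":0},{"tx":-0.2,"ty":0,"tz":0,"yaw":0},{"tx":-0.2,"ty":0,"tz":0,"yaw":0},{"tx":-0.2,"ty":0,"tz":0,"yaw":0}]'

```text
time_s: 15.5
position: [0.5276, 0.1773, 0.0811]
tool_rot: [[0.989, -0.143, -0.025], [-0.143, -0.99, 0.011], [-0.026, -0.007, -1.0]]
ft_force: [3.2, -0.3, 1.3]
grip_width: 0.0001
```

Request:
carry_out --rows '[{"tx":-0.2,"ty":0,"tz":0,"yaw":0},{"tx":-0.2,"ty":0,"tz":0,"yaw":0}]'

```text
time_s: 15.7
position: [0.5232, 0.1779, 0.0811]
tool_rot: [[0.989, -0.143, -0.025], [-0.143, -0.99, 0.011], [-0.027, -0.007, -1.0]]
ft_force: [3.2, -0.1, 0.9]
grip_width: 0.0005
```

Request:
carry_out --rows '[{"tx":1.0,"ty":0,"tz":0,"yaw":0},{"tx":1.0,"ty":0,"tz":-1.8,"yaw":0},{"tx":0,"ty":1.5,"tz":-1.8,"yaw":0},{"tx":0,"ty":4,"tz":0,"yaw":0},{"tx":0,"ty":4.5,"tz":0,"yaw":0},{"tx":0,"ty":4.5,"tz":0,"yaw":0},{"tx":0,"ty":4,"tz":0,"yaw":0},{"tx":0,"ty":2.5,"tz":0,"yaw":0},{"tx":0,"ty":0.7,"tz":0,"yaw":0},{"tx":0,"ty":0,"tz":0,"yaw":0}]'

```text
time_s: 16.7
position: [0.5114, -0.0476, 0.113]
tool_rot: [[0.989, -0.14, -0.043], [-0.14, -0.99, 0.013], [-0.044, -0.007, -0.999]]
ft_force: [0.1, 0.9, 0.0]
grip_width: 0.0
```

Request:
carry_out --rows '[{"tx":0.1,"ty":-0.3,"tz":1.2,"yaw":0},{"tx":0,"ty":-0.1,"tz":1.4,"yaw":0},{"tx":0,"ty":0,"tz":0.8,"yaw":0},{"tx":-0.2,"ty":0,"tz":0,"yaw":0},{"tx":-0.2,"ty":0,"tz":0,"yaw":0},{"tx":-0.2,"ty":0,"tz":0,"yaw":0},{"tx":-0.2,"ty":0,"tz":0,"yaw":0},{"tx":-0.2,"ty":0,"tz":0,"yaw":0},{"tx":-0.2,"ty":0,"tz":0,"yaw":0}]'

```text
time_s: 17.6
position: [0.5, -0.0357, 0.077]
tool_rot: [[0.99, -0.134, -0.042], [-0.134, -0.991, 0.014], [-0.044, -0.008, -0.999]]
ft_force: [1.5, 0.2, -1.1]
grip_width: 0.0001
```

Request:
carry_out --rows '[{"tx":-0.2,"ty":0.1,"tz":0,"yaw":0.005},{"tx":-0.2,"ty":0.1,"tz":0,"yaw":0},{"tx":-0.2,"ty":0,"tz":0,"yaw":0},{"tx":-0.2,"ty":0,"tz":0,"yaw":0},{"tx":-0.2,"ty":0,"tz":0,"yaw":0},{"tx":-0.2,"ty":0,"tz":0,"yaw":0}]'

```text
time_s: 18.2
position: [0.4875, -0.0363, 0.078]
tool_rot: [[0.989, -0.14, -0.04], [-0.14, -0.99, 0.014], [-0.041, -0.008, -0.999]]
ft_force: [1.7, 1.3, -1.2]
grip_width: -0.0001
```

Request:
carry_out --rows '[{"tx":-0.2,"ty":0,"tz":0,"yaw":0},{"tx":-0.2,"ty":0,"tz":0,"yaw":0}]'

```text
time_s: 18.4
position: [0.4832, -0.0357, 0.0782]
tool_rot: [[0.989, -0.14, -0.04], [-0.14, -0.99, 0.014], [-0.041, -0.008, -0.999]]
ft_force: [1.8, 0.8, -1.5]
grip_width: 0.0003
```

Request:
carry_out --rows '[{"tx":1.0,"ty":0,"tz":0,"yaw":0},{"tx":1.2,"ty":0,"tz":-1.8,"yaw":0},{"tx":0,"ty":-1.5,"tz":-1.8,"yaw":0},{"tx":0,"ty":-4,"tz":0,"yaw":0},{"tx":0,"ty":-4.5,"tz":0,"yaw":0},{"tx":0,"ty":-4.5,"tz":0,"yaw":0},{"tx":0,"ty":-4,"tz":0,"yaw":0},{"tx":0,"ty":-2.5,"tz":0,"yaw":0},{"tx":0,"ty":-0.5,"tz":0,"yaw":0},{"tx":0,"ty":0,"tz":0,"yaw":0}]'

```text
time_s: 19.4
position: [0.5419, 0.1802, 0.1159]
tool_rot: [[0.989, -0.143, -0.044], [-0.142, -0.99, 0.012], [-0.046, -0.006, -0.999]]
ft_force: [-0.8, -0.5, -0.1]
grip_width: -0.0001
```

Run:
```python
from h import *
print(env.observe()['position'],env.observe()['ft_force'])
for t in ('scene','side','wrist'): print(t,posts(t,'t_'+t))
```

```text
[0.54191991 0.18021083 0.11586353] [-0.77804996 -0.52528236 -0.13245927]
scene {'o': (np.int32(19), np.float64(9.4), np.float64(104.4), [295, 177, 4, 7]), 'g': (np.int32(31), np.float64(-6.6), np.float64(-114.7), [224, 188, 4, 9])}
side {'o': (np.int32(56), np.float64(-9.9), np.float64(115.5), [186, 212, 5, 14]), 'g': None}
wrist {'o': None, 'g': None}
```

Request:
carry_out --rows '[{"tx":-0.2,"ty":0,"tz":1.2,"yaw":0},{"tx":-0.4,"ty":0,"tz":1.4,"yaw":0},{"tx":-0.4,"ty":0,"tz":0.9,"yaw":0},{"tx":-0.3,"ty":0,"tz":0.1,"yaw":0},{"tx":-0.2,"ty":0,"tz":0,"yaw":0},{"tx":-0.2,"ty":0,"tz":0,"yaw":0},{"tx":-0.2,"ty":0,"tz":0,"yaw":0},{"tx":-0.2,"ty":0,"tz":0,"yaw":0},{"tx":-0.2,"ty":0,"tz":0,"yaw":0},{"tx":-0.2,"ty":0,"tz":0,"yaw":0},{"tx":-0.2,"ty":0,"tz":0,"yaw":0}]'

```text
time_s: 20.65
position: [0.5158, 0.1774, 0.0824]
tool_rot: [[0.987, -0.155, -0.036], [-0.155, -0.988, 0.014], [-0.037, -0.009, -0.999]]
ft_force: [2.3, -0.4, -1.6]
grip_width: -0.0001
```

Request:
carry_out --rows '[{"tx":-0.2,"ty":0,"tz":0.1,"yaw":-0.01},{"tx":-0.2,"ty":0,"tz":0.1,"yaw":-0.005},{"tx":-0.2,"ty":0,"tz":0.1,"yaw":0},{"tx":-0.2,"ty":0,"tz":0,"yaw":0},{"tx":-0.2,"ty":0,"tz":0,"yaw":0},{"tx":-0.1,"ty":0,"tz":0,"yaw":0}]'

```text
time_s: 21.25
position: [0.5062, 0.179, 0.0812]
tool_rot: [[0.99, -0.139, -0.029], [-0.138, -0.99, 0.014], [-0.03, -0.01, -0.999]]
ft_force: [2.8, -0.3, 1.3]
grip_width: -0.0001
```

Request:
carry_out --rows '[{"tx":1.0,"ty":0,"tz":0,"yaw":0},{"tx":1.2,"ty":0,"tz":-1.8,"yaw":0},{"tx":0,"ty":1.5,"tz":-1.8,"yaw":0},{"tx":0,"ty":4,"tz":0,"yaw":0},{"tx":0,"ty":4.5,"tz":0,"yaw":0},{"tx":0,"ty":4.5,"tz":0,"yaw":0},{"tx":0,"ty":4,"tz":0,"yaw":0},{"tx":0,"ty":2.5,"tz":0,"yaw":0},{"tx":0,"ty":0.4,"tz":0,"yaw":0},{"tx":0,"ty":0,"tz":0,"yaw":0}]'

```text
time_s: 22.25
position: [0.4966, -0.0432, 0.1121]
tool_rot: [[0.99, -0.136, -0.049], [-0.135, -0.991, 0.017], [-0.05, -0.011, -0.999]]
ft_force: [-0.6, -0.1, 0.5]
grip_width: -0.0001
```

Request:
carry_out --rows '[{"tx":0,"ty":0,"tz":1.2,"yaw":0},{"tx":-0.1,"ty":0,"tz":1.4,"yaw":0},{"tx":-0.3,"ty":0,"tz":0.8,"yaw":0},{"tx":-0.3,"ty":0,"tz":0,"yaw":0},{"tx":-0.2,"ty":0,"tz":0,"yaw":0},{"tx":-0.2,"ty":0,"tz":0,"yaw":0},{"tx":-0.2,"ty":0,"tz":0,"yaw":0},{"tx":-0.2,"ty":0,"tz":0,"yaw":0},{"tx":-0.2,"ty":0,"tz":0,"yaw":0},{"tx":-0.2,"ty":0,"tz":0,"yaw":0},{"tx":-0.2,"ty":0,"tz":0,"yaw":0}]'

```text
time_s: 23.35
position: [0.4749, -0.0347, 0.0797]
tool_rot: [[0.99, -0.13, -0.045], [-0.13, -0.991, 0.018], [-0.047, -0.012, -0.999]]
ft_force: [1.8, -0.6, -1.5]
grip_width: 0.0
```

Request:
carry_out --rows '[{"tx":-0.2,"ty":0.1,"tz":0,"yaw":0.01},{"tx":-0.2,"ty":0,"tz":0,"yaw":0},{"tx":-0.2,"ty":0,"tz":0,"yaw":0}]'

```text
time_s: 23.65
position: [0.4686, -0.0349, 0.0802]
tool_rot: [[0.989, -0.142, -0.044], [-0.141, -0.99, 0.018], [-0.047, -0.011, -0.999]]
ft_force: [2.9, 0.7, -0.7]
grip_width: 0.0001
```

Request:
carry_out --rows '[{"tx":1.0,"ty":0,"tz":0,"yaw":0},{"tx":1.0,"ty":0,"tz":-1.8,"yaw":0},{"tx":0,"ty":-1.5,"tz":-1.8,"yaw":0},{"tx":0,"ty":-4,"tz":0,"yaw":0},{"tx":0,"ty":-4.5,"tz":0,"yaw":0},{"tx":0,"ty":-4.5,"tz":0,"yaw":0},{"tx":0,"ty":-4,"tz":0,"yaw":0},{"tx":0,"ty":-2.5,"tz":0,"yaw":0},{"tx":0,"ty":-0.5,"tz":0,"yaw":0},{"tx":0,"ty":0,"tz":0,"yaw":0}]'

```text
time_s: 24.65
position: [0.5257, 0.1812, 0.1184]
tool_rot: [[0.988, -0.144, -0.049], [-0.143, -0.99, 0.017], [-0.051, -0.009, -0.999]]
ft_force: [-0.1, -0.8, -1.0]
grip_width: 0.0001
```

Run:
```python
from h import *
print(env.observe()['position'],env.observe()['ft_force'])
for t in ('scene','side'): print(t,posts(t,'t_'+t))
```

```text
[0.52572447 0.1811942  0.1184259 ] [-0.05733011 -0.7927339  -0.99456209]
scene {'o': (np.int32(21), np.float64(-8.3), np.float64(104.5), [293, 173, 4, 6]), 'g': (np.int32(35), np.float64(-20.8), np.float64(-115.3), [222, 184, 5, 10])}
side {'o': (np.int32(60), np.float64(-26.4), np.float64(115.3), [187, 216, 6, 14]), 'g': None}
```

Request:
carry_out --rows '[{"tx":-0.2,"ty":0,"tz":1.2,"yaw":0},{"tx":-0.4,"ty":0,"tz":1.5,"yaw":0},{"tx":-0.4,"ty":0,"tz":1.1,"yaw":0},{"tx":-0.3,"ty":0,"tz":0.1,"yaw":0},{"tx":-0.2,"ty":0,"tz":0,"yaw":0},{"tx":-0.2,"ty":0,"tz":0,"yaw":0},{"tx":-0.2,"ty":0,"tz":0,"yaw":0},{"tx":-0.2,"ty":0,"tz":0,"yaw":-0.005},{"tx":-0.2,"ty":0,"tz":0,"yaw":-0.005},{"tx":-0.2,"ty":0,"tz":0,"yaw":0},{"tx":-0.2,"ty":0,"tz":0,"yaw":0},{"tx":-0.2,"ty":0,"tz":0,"yaw":0}]'

```text
time_s: 25.95
position: [0.4983, 0.1756, 0.0824]
tool_rot: [[0.988, -0.147, -0.04], [-0.147, -0.989, 0.016], [-0.041, -0.01, -0.999]]
ft_force: [1.8, -1.3, -0.1]
grip_width: 0.0002
```

Request:
carry_out --rows '[{"tx":-0.2,"ty":-0.1,"tz":0.1,"yaw":-0.005},{"tx":-0.2,"ty":0,"tz":0.1,"yaw":0},{"tx":-0.2,"ty":0,"tz":0,"yaw":0},{"tx":-0.2,"ty":0,"tz":0,"yaw":0}]'

```text
time_s: 26.35
position: [0.4912, 0.1776, 0.0815]
tool_rot: [[0.989, -0.142, -0.036], [-0.141, -0.99, 0.015], [-0.038, -0.01, -0.999]]
ft_force: [1.8, -1.1, 0.0]
grip_width: 0.0001
```

Request:
carry_out --rows '[{"tx":1.0,"ty":0,"tz":0,"yaw":0},{"tx":1.2,"ty":0,"tz":-1.8,"yaw":0},{"tx":0,"ty":1.5,"tz":-1.8,"yaw":0},{"tx":0,"ty":4,"tz":0,"yaw":0},{"tx":0,"ty":4.5,"tz":0,"yaw":0},{"tx":0,"ty":4.5,"tz":0,"yaw":0},{"tx":0,"ty":4,"tz":0,"yaw":0},{"tx":0,"ty":2.5,"tz":0,"yaw":0},{"tx":0,"ty":0.4,"tz":0,"yaw":0},{"tx":0,"ty":0,"tz":0,"yaw":0}]'

```text
time_s: 27.35
position: [0.4817, -0.043, 0.1124]
tool_rot: [[0.989, -0.139, -0.052], [-0.138, -0.99, 0.022], [-0.055, -0.014, -0.998]]
ft_force: [0.6, 0.0, 0.9]
grip_width: 0.0002
```

Request:
carry_out --rows '[{"tx":0,"ty":0,"tz":1.2,"yaw":0},{"tx":-0.1,"ty":0,"tz":1.4,"yaw":0},{"tx":-0.3,"ty":0,"tz":0.8,"yaw":0},{"tx":-0.2,"ty":0,"tz":0,"yaw":0},{"tx":-0.2,"ty":0,"tz":0,"yaw":0},{"tx":-0.2,"ty":0,"tz":0,"yaw":0.005},{"tx":-0.2,"ty":0.1,"tz":0,"yaw":0},{"tx":-0.2,"ty":0,"tz":0,"yaw":0},{"tx":-0.2,"ty":0,"tz":0,"yaw":0},{"tx":-0.2,"ty":0,"tz":0,"yaw":0},{"tx":-0.2,"ty":0,"tz":0,"yaw":0},{"tx":-0.2,"ty":0,"tz":0,"yaw":0}]'

```text
time_s: 28.55
position: [0.4591, -0.0353, 0.0803]
tool_rot: [[0.989, -0.139, -0.048], [-0.138, -0.99, 0.022], [-0.05, -0.015, -0.999]]
ft_force: [1.6, -0.6, -1.2]
grip_width: -0.0001
```

Request:
carry_out --rows '[{"tx":-0.2,"ty":0,"tz":0,"yaw":0},{"tx":-0.2,"ty":0,"tz":0,"yaw":0},{"tx":-0.2,"ty":0,"tz":0,"yaw":0}]'

```text
time_s: 28.85
position: [0.4532, -0.0348, 0.0808]
tool_rot: [[0.989, -0.139, -0.047], [-0.138, -0.99, 0.021], [-0.049, -0.014, -0.999]]
ft_force: [3.6, -1.1, -1.5]
grip_width: -0.0001
```

Request:
carry_out --rows '[{"tx":1.0,"ty":0,"tz":0,"yaw":0},{"tx":1.0,"ty":0,"tz":-1.8,"yaw":0},{"tx":0,"ty":-1.5,"tz":-1.8,"yaw":0},{"tx":0,"ty":-4,"tz":0,"yaw":0},{"tx":0,"ty":-4.5,"tz":0,"yaw":0},{"tx":0,"ty":-4.5,"tz":0,"yaw":0},{"tx":0,"ty":-4,"tz":0,"yaw":0},{"tx":0,"ty":-2.5,"tz":0,"yaw":0},{"tx":0,"ty":-0.5,"tz":0,"yaw":0},{"tx":0,"ty":0,"tz":0,"yaw":0}]'

```text
time_s: 29.85
position: [0.5077, 0.1834, 0.1198]
tool_rot: [[0.988, -0.142, -0.056], [-0.141, -0.99, 0.024], [-0.059, -0.015, -0.998]]
ft_force: [-0.1, -0.7, -1.0]
grip_width: 0.0003
```

Run:
```python
from h import *
print(env.observe()['position'],env.observe()['ft_force'])
for t in ('scene','side'): print(t,posts(t,'t_'+t))
```

```text
[0.50773138 0.18337653 0.11975061] [-0.06876154 -0.71482641 -0.9755408 ]
scene {'o': (np.int32(24), np.float64(-22.4), np.float64(104.5), [291, 168, 5, 8]), 'g': (np.int32(31), np.float64(-35.4), np.float64(-115.9), [221, 180, 4, 10])}
side {'o': (np.int32(58), np.float64(-39.7), np.float64(115.4), [189, 219, 6, 14]), 'g': None}
```

Request:
carry_out --rows '[{"tx":0,"ty":0,"tz":1.2,"yaw":0},{"tx":-0.2,"ty":0.1,"tz":1.5,"yaw":0},{"tx":-0.3,"ty":0,"tz":1.1,"yaw":0},{"tx":-0.3,"ty":0,"tz":0.2,"yaw":0},{"tx":-0.2,"ty":0,"tz":0,"yaw":0},{"tx":-0.2,"ty":0,"tz":0,"yaw":0},{"tx":-0.2,"ty":0,"tz":0,"yaw":0},{"tx":-0.2,"ty":0,"tz":0,"yaw":-0.005},{"tx":-0.2,"ty":0,"tz":0,"yaw":-0.005},{"tx":-0.2,"ty":0,"tz":0,"yaw":0},{"tx":-0.2,"ty":0,"tz":0,"yaw":0},{"tx":-0.2,"ty":0,"tz":0,"yaw":0}]'

```text
time_s: 31.15
position: [0.4882, 0.1779, 0.0813]
tool_rot: [[0.989, -0.146, -0.035], [-0.145, -0.989, 0.026], [-0.039, -0.021, -0.999]]
ft_force: [4.2, 0.1, 0.8]
grip_width: -0.0001
```

Request:
carry_out --rows '[{"tx":-0.2,"ty":0,"tz":0,"yaw":0},{"tx":-0.2,"ty":0,"tz":0,"yaw":0},{"tx":-0.2,"ty":0,"tz":0,"yaw":0}]'

```text
time_s: 31.45
position: [0.4817, 0.1788, 0.0813]
tool_rot: [[0.989, -0.146, -0.036], [-0.145, -0.989, 0.026], [-0.039, -0.02, -0.999]]
ft_force: [3.3, 0.1, 1.1]
grip_width: 0.0002
```

Request:
carry_out --rows '[{"tx":-0.2,"ty":0,"tz":0,"yaw":0},{"tx":-0.2,"ty":0,"tz":0,"yaw":0},{"tx":-0.2,"ty":0,"tz":0,"yaw":0}]'

```text
time_s: 31.75
position: [0.4749, 0.1798, 0.0813]
tool_rot: [[0.989, -0.145, -0.037], [-0.145, -0.989, 0.026], [-0.04, -0.02, -0.999]]
ft_force: [3.0, -1.3, 0.9]
grip_width: -0.0
```

Request:
carry_out --rows '[{"tx":1.0,"ty":0,"tz":0,"yaw":0},{"tx":1.2,"ty":0,"tz":-1.8,"yaw":0},{"tx":0,"ty":1.5,"tz":-1.8,"yaw":0},{"tx":0,"ty":4,"tz":0,"yaw":0},{"tx":0,"ty":4.5,"tz":0,"yaw":0},{"tx":0,"ty":4.5,"tz":0,"yaw":0},{"tx":0,"ty":4,"tz":0,"yaw":0},{"tx":0,"ty":2.5,"tz":0,"yaw":0},{"tx":0,"ty":0.4,"tz":0,"yaw":0},{"tx":0,"ty":0,"tz":0,"yaw":0}]'

```text
time_s: 32.75
position: [0.4608, -0.0417, 0.1107]
tool_rot: [[0.988, -0.142, -0.06], [-0.141, -0.99, 0.03], [-0.064, -0.021, -0.998]]
ft_force: [0.2, 0.8, -0.2]
grip_width: 0.0005
```

Request:
carry_out --rows '[{"tx":0.1,"ty":-0.4,"tz":1.2,"yaw":0},{"tx":0,"ty":-0.1,"tz":1.3,"yaw":0},{"tx":0,"ty":0,"tz":0.7,"yaw":0},{"tx":-0.2,"ty":0,"tz":0,"yaw":0},{"tx":-0.2,"ty":0,"tz":0,"yaw":0},{"tx":-0.2,"ty":0,"tz":0,"yaw":0},{"tx":-0.2,"ty":0,"tz":0,"yaw":0},{"tx":-0.2,"ty":0,"tz":0,"yaw":0},{"tx":-0.2,"ty":0,"tz":0,"yaw":0}]'

```text
time_s: 33.65
position: [0.4491, -0.0291, 0.0799]
tool_rot: [[0.989, -0.137, -0.059], [-0.135, -0.99, 0.03], [-0.062, -0.022, -0.998]]
ft_force: [2.1, -1.4, -1.8]
grip_width: 0.0
```

Request:
carry_out --rows '[{"tx":-0.2,"ty":0.1,"tz":0,"yaw":0},{"tx":-0.2,"ty":0,"tz":0,"yaw":0},{"tx":-0.2,"ty":0,"tz":0,"yaw":0},{"tx":-0.2,"ty":0,"tz":0,"yaw":0}]'

```text
time_s: 34.05
position: [0.4415, -0.0294, 0.0807]
tool_rot: [[0.989, -0.138, -0.055], [-0.136, -0.99, 0.03], [-0.059, -0.022, -0.998]]
ft_force: [6.1, 0.1, -5.2]
grip_width: -0.0
```

Request:
carry_out --rows '[{"tx":1.0,"ty":0,"tz":0,"yaw":0},{"tx":1.0,"ty":0,"tz":-1.8,"yaw":0},{"tx":0,"ty":-1.5,"tz":-1.8,"yaw":0},{"tx":0,"ty":-4,"tz":0,"yaw":0},{"tx":0,"ty":-4.5,"tz":0,"yaw":0},{"tx":0,"ty":-4.5,"tz":0,"yaw":0},{"tx":0,"ty":-4,"tz":0,"yaw":0},{"tx":0,"ty":-2.5,"tz":0,"yaw":0},{"tx":0,"ty":-0.5,"tz":0,"yaw":0},{"tx":0,"ty":0,"tz":0,"yaw":0}]'

```text
time_s: 35.05
position: [0.4963, 0.187, 0.121]
tool_rot: [[0.988, -0.14, -0.065], [-0.139, -0.99, 0.029], [-0.068, -0.02, -0.997]]
ft_force: [-0.9, -0.1, -0.5]
grip_width: 0.0001
```

Run:
```python
from h import *
print(env.observe()['position'],env.observe()['ft_force'])
for t in ('scene','side'): print(t,posts(t,'t_'+t))
```

```text
[0.49625248 0.18698213 0.12100267] [-0.90736204 -0.07746053 -0.48108519]
scene {'o': (np.int32(28), np.float64(-39.7), np.float64(104.4), [289, 164, 5, 8]), 'g': (np.int32(29), np.float64(-45.0), np.float64(-116.8), [220, 178, 4, 9])}
side {'o': (np.int32(59), np.float64(-58.7), np.float64(115.1), [191, 223, 6, 15]), 'g': None}
```

Request:
carry_out --rows '[{"tx":-0.2,"ty":0,"tz":1.3,"yaw":0},{"tx":-0.3,"ty":0,"tz":1.6,"yaw":0},{"tx":-0.4,"ty":0,"tz":1.1,"yaw":0},{"tx":-0.4,"ty":0,"tz":0.2,"yaw":0},{"tx":-0.2,"ty":0,"tz":0,"yaw":0},{"tx":-0.2,"ty":0,"tz":0,"yaw":0},{"tx":-0.2,"ty":0,"tz":0,"yaw":0},{"tx":-0.2,"ty":0,"tz":0,"yaw":0}]'

```text
time_s: 35.95
position: [0.4748, 0.1836, 0.0816]
tool_rot: [[0.987, -0.152, -0.059], [-0.15, -0.988, 0.031], [-0.063, -0.021, -0.998]]
ft_force: [2.1, -0.4, -1.8]
grip_width: 0.0003
```

Request:
carry_out --rows '[{"tx":-0.2,"ty":0,"tz":0,"yaw":0},{"tx":-0.2,"ty":0,"tz":0,"yaw":0}]'

```text
time_s: 36.15
position: [0.4709, 0.1838, 0.0823]
tool_rot: [[0.987, -0.152, -0.058], [-0.15, -0.988, 0.03], [-0.062, -0.021, -0.998]]
ft_force: [1.9, -0.9, -1.1]
grip_width: 0.0002
```

Request:
carry_out --rows '[{"tx":-0.2,"ty":0,"tz":0.1,"yaw":0},{"tx":-0.15,"ty":0,"tz":0,"yaw":0}]'

```text
time_s: 36.35
position: [0.4685, 0.1843, 0.0823]
tool_rot: [[0.987, -0.152, -0.054], [-0.15, -0.988, 0.03], [-0.058, -0.021, -0.998]]
ft_force: [5.8, -0.4, -2.0]
grip_width: 0.0003
```

Request:
carry_out --rows '[{"tx":1.0,"ty":0,"tz":0,"yaw":0},{"tx":1.0,"ty":0,"tz":-1.8,"yaw":0},{"tx":0,"ty":1.5,"tz":-1.8,"yaw":-0.015},{"tx":0,"ty":4,"tz":0,"yaw":0},{"tx":0,"ty":4.5,"tz":0,"yaw":0},{"tx":0,"ty":4.5,"tz":0,"yaw":0},{"tx":0,"ty":4,"tz":0,"yaw":0},{"tx":0,"ty":2.5,"tz":0,"yaw":0},{"tx":0,"ty":0.2,"tz":0,"yaw":0},{"tx":0,"ty":0,"tz":0,"yaw":0}]'

```text
time_s: 37.35
position: [0.4603, -0.0375, 0.1115]
tool_rot: [[0.989, -0.134, -0.069], [-0.132, -0.991, 0.032], [-0.073, -0.022, -0.997]]
ft_force: [-0.5, -0.1, 0.1]
grip_width: -0.0001
```

Run:
```python
from h import *
print(env.observe()['position'],env.observe()['ft_force'])
for t in ('scene','side'): print(t,posts(t,'t_'+t))
```

```text
[ 0.46027414 -0.0374671   0.11152011] [-0.54044926 -0.11765466  0.06925291]
scene {'o': (np.int32(31), np.float64(-50.3), np.float64(107.4), [289, 161, 4, 9]), 'g': None}
side {'o': (np.int32(64), np.float64(-63.3), np.float64(114.7), [192, 225, 6, 14]), 'g': None}
```

Request:
carry_out --rows '[{"tx":0,"ty":-0.1,"tz":1.2,"yaw":0.01},{"tx":-0.1,"ty":0,"tz":1.3,"yaw":0},{"tx":-0.3,"ty":0,"tz":0.7,"yaw":0},{"tx":-0.3,"ty":0,"tz":0,"yaw":0},{"tx":-0.2,"ty":0,"tz":0,"yaw":0},{"tx":-0.2,"ty":0,"tz":0,"yaw":0},{"tx":-0.2,"ty":0,"tz":0,"yaw":0}]'

```text
time_s: 38.15
position: [0.4457, -0.0276, 0.0808]
tool_rot: [[0.989, -0.134, -0.068], [-0.132, -0.991, 0.031], [-0.071, -0.022, -0.997]]
ft_force: [0.2, -0.0, -0.1]
grip_width: -0.0
```

Request:
carry_out --rows '[{"tx":-0.2,"ty":0,"tz":0,"yaw":0},{"tx":-0.15,"ty":0,"tz":0,"yaw":0}]'

```text
time_s: 38.35
position: [0.4429, -0.0273, 0.0817]
tool_rot: [[0.989, -0.134, -0.065], [-0.133, -0.991, 0.031], [-0.068, -0.022, -0.997]]
ft_force: [4.6, -0.1, -2.7]
grip_width: 0.0001
```

Request:
carry_out --rows '[{"tx":-0.15,"ty":0,"tz":0,"yaw":0},{"tx":-0.15,"ty":0,"tz":0,"yaw":0}]'

```text
time_s: 38.55
position: [0.4415, -0.0274, 0.0823]
tool_rot: [[0.989, -0.135, -0.06], [-0.133, -0.991, 0.03], [-0.063, -0.021, -0.998]]
ft_force: [6.6, 0.1, -4.0]
grip_width: -0.0001
```

Request:
carry_out --rows '[{"tx":-0.15,"ty":0,"tz":0,"yaw":0}]'

```text
time_s: 38.65
position: [0.4412, -0.0275, 0.0825]
tool_rot: [[0.989, -0.135, -0.057], [-0.134, -0.991, 0.029], [-0.06, -0.021, -0.998]]
ft_force: [7.5, -0.0, -4.5]
grip_width: -0.0001
```

Request:
carry_out --rows '[{"tx":1.0,"ty":0,"tz":0,"yaw":0},{"tx":1.5,"ty":-1,"tz":-2,"yaw":0},{"tx":1.5,"ty":-3,"tz":-3,"yaw":0},{"tx":1.5,"ty":-3,"tz":-3,"yaw":0},{"tx":0,"ty":-3,"tz":-3,"yaw":0},{"tx":0,"ty":-1,"tz":0,"yaw":0},{"tx":0,"ty":0,"tz":0,"yaw":0}]'

```text
time_s: 39.35
position: [0.5195, 0.0739, 0.1945]
tool_rot: [[0.988, -0.138, -0.066], [-0.136, -0.99, 0.031], [-0.07, -0.021, -0.997]]
ft_force: [0.2, -0.0, -0.7]
grip_width: -0.0
```

Run:
```python
from h import *
print(env.observe()['position'],env.observe()['tool_rot'])
for t in ('scene','side','wrist'): print(t,posts(t,'v_'+t))
a,p=load('v_wrist'); b,_=load('v_scene')
cv2.imwrite('pics/c7.png',np.vstack([cv2.resize(a[60:260],(780,305)),cv2.resize(b[140:230,200:400],(660,290),interpolation=cv2.INTER_CUBIC)[:, :].copy() if 0 else cv2.resize(b[140:215,200:395],(780,290),interpolation=cv2.INTER_CUBIC)])[:,:,::-1])
```

```text
[0.5195119  0.07393792 0.19449374] [[ 0.98819757 -0.13803612 -0.06641978]
 [-0.13623767 -0.99019397  0.0309064 ]
 [-0.07003466 -0.02149275 -0.99731299]]
scene {'o': (np.int32(30), np.float64(-49.8), np.float64(107.3), [289, 161, 4, 9]), 'g': (np.int32(30), np.float64(-46.3), np.float64(-116.6), [220, 178, 4, 9])}
side {'o': (np.int32(62), np.float64(-63.4), np.float64(114.8), [192, 225, 6, 14]), 'g': None}
wrist {'o': (np.int32(102), np.float64(-65.0), np.float64(117.2), [149, 256, 12, 11]), 'g': (np.int32(153), np.float64(-58.4), np.float64(-119.0), [364, 245, 14, 22])}
```

View pics/c7.png

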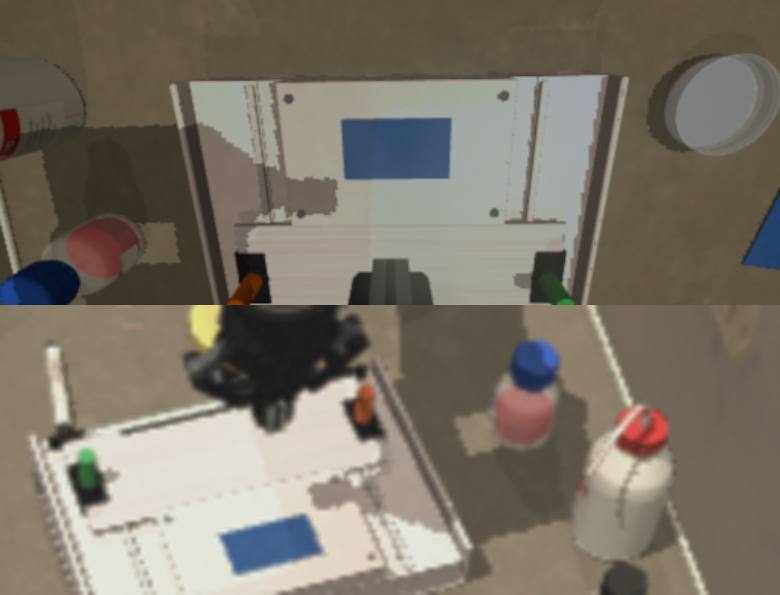

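The view shows the shutter nearly home, with the green end looking a few mm behind. My chamber axis came from the posts, which may not have started square, so I'll check it against the fixed buffers and hood.

Run:
```python
from h import *
a,p=load('w6'); g=cv2.cvtColor(a,cv2.COLOR_RGB2GRAY)
def rep(n,u,v,z):
    X=plane(p,u,v,z)-C0; print(n,round(u,1),round(v,1),'chamber mm',(X@CX*1e3).round(1),(X@CY*1e3).round(1))
for n,(x0,x1,y0,y1) in {'bufL':(132,172,218,236),'bufR':(342,385,214,234)}.items():
    m=(g[y0:y1,x0:x1]<45).astype('uint8'); k,l,s,c=cv2.connectedComponentsWithStats(m); i=1+np.argmax(s[1:,4]); print(s[i]); rep(n,c[i][0]+x0,c[i][1]+y0,.056)
hsv=cv2.cvtColor(a,cv2.COLOR_RGB2HSV); m=cv2.inRange(hsv,(100,120,50),(125,255,255)); m[:,:200]=0;m[:,310:]=0;m[120:]=0
ct=max(cv2.findContours(m,0,2)[0],key=cv2.contourArea); r=cv2.minAreaRect(ct); b=cv2.boxPoints(r)
for q in b: rep('label',*q,.061)
# hood near edge: first strong dark below hood, per column
cols=np.arange(185,330,6); 
pts=[]
for u in cols:
    col=g[135:165,u].astype(int); d=np.diff(col); pts.append((u,135+np.argmin(d)+.5))
L=cv2.fitLine(np.float32(pts),cv2.DIST_HUBER,0,.01,.01).ravel(); print(L[1]/L[0],[v for _,v in pts])
for u in(190,320): rep('hoodedge',u,L[3]+(u-L[2])*L[1]/L[0],.055)
```

```text
[  0   0  35  18 292]
bufL 148.4 227.7 chamber mm -100.5 117.6
[  7   7  30   9 224]
bufR 363.2 224.6 chamber mm -97.4 -116.3
label 213.8 54.7 chamber mm 67.9 35.2
label 292.0 52.7 chamber mm 68.9 -32.7
label 293.2 100.1 chamber mm 30.2 -35.2
label 215.0 102.2 chamber mm 28.9 36.4
0.0 [np.float64(148.5), np.float64(147.5), np.float64(148.5), np.float64(147.5), np.float64(147.5), np.float64(147.5), np.float64(147.5), np.float64(147.5), np.float64(147.5), np.float64(147.5), np.float64(147.5), np.float64(147.5), np.float64(147.5), np.float64(147.5), np.float64(147.5), np.float64(147.5), np.float64(147.5), np.float64(147.5), np.float64(147.5), np.float64(147.5), np.float64(147.5), np.float64(147.5), np.float64(147.5), np.float64(153.5), np.float64(153.5)]
hoodedge 190 147.5 chamber mm -13.3 64.5
hoodedge 320 147.5 chamber mm -14.1 -64.0
```

Request:
carry_out --rows '[{"tx":-2.5,"ty":0,"tz":-1,"yaw":0},{"tx":-3,"ty":0,"tz":-1,"yaw":0},{"tx":-3,"ty":0,"tz":0,"yaw":0},{"tx":-1.5,"ty":0,"tz":0,"yaw":0},{"tx":0,"ty":0,"tz":0,"yaw":0},{"tx":0,"ty":0,"tz":0,"yaw":0}]'

```text
time_s: 40.1
position: [0.4163, 0.0808, 0.2167]
tool_rot: [[0.986, -0.149, -0.08], [-0.147, -0.989, 0.032], [-0.084, -0.019, -0.996]]
ft_force: [0.9, -0.2, -0.3]
grip_width: -0.0002
```

Run:
```python
from h import *
s=env.observe();print(s['position'],s['qvel'].round(1))
a,p=shot('wrist','w8'); h=cv2.cvtColor(a,cv2.COLOR_RGB2HSV); P={}
for n,lo,hi in [('o',(5,140,90),(22,255,255)),('g',(45,100,40),(85,255,255))]:
    m=cv2.inRange(h,lo,hi);m[330:]=0
    k,l,st,c=cv2.connectedComponentsWithStats(m);i=1+np.argmax(st[1:,4]);b=st[i]
    print(n,b,c[i])
m=cv2.inRange(h,(100,120,50),(125,255,255)); m[:,:150]=0;m[:,360:]=0;m[150:]=0
cs=cv2.findContours(m,0,2)[0]
if cs:
    for q in cv2.boxPoints(cv2.minAreaRect(max(cs,key=cv2.contourArea))): X=plane(p,*q,.061)-C0; print(q,(X@CX*1e3).round(1),(X@CY*1e3).round(1))
cv2.imwrite('pics/c8.png',cv2.resize(a[60:270,90:430],None,fx=2.3,fy=2.3,interpolation=cv2.INTER_CUBIC)[:,:,::-1])
```

```text
[0.416268   0.08077409 0.21669008] [-0.7 -0.3  1.  -0.1 -0.  -0.2]
o [136 153  13  13 132] [141.85606061 159.21969697]
g [364 144  15  17 176] [370.74431818 153.26136364]
[213.65652   17.010729] 68.1 35.1
[288.98923   14.656588] 68.8 -32.6
[290.4946  62.8283] 30.0 -35.4
[215.1619   65.18244] 29.0 36.5
```

View pics/c8.png

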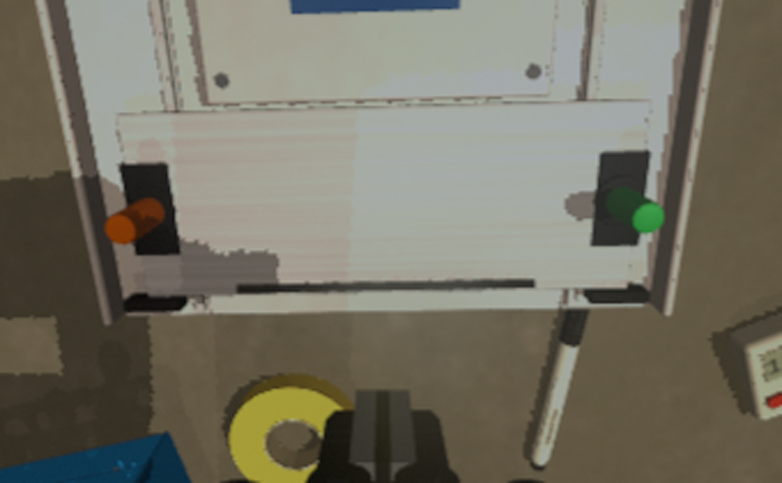

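Run:
```python
from h import *
a,p=load('w8'); 
for n,u,v in(('o',142.3,159.5),('g',371.8,154.6)): X=plane(p,u,v,.089)-C0; print(n,(X@CX*1e3).round(1),(X@CY*1e3).round(1))
f=lambda u,v:(u/2.3+90,v/2.3+60)
for n,u,v,z in(('plate far L',125,114,.051),('plate far R',645,101,.051),('screwL',222,80,.061),('screwR',533,71,.061),('hoodL',210,103,.061),('hoodR',548,95,.061),('nearrimL',130,314,.045),('nearrimR',650,307,.045),('bufL',155,302,.056),('bufR',615,294,.056)):
    X=plane(p,*f(u,v),z)-C0; print(n,(X@CX*1e3).round(1),(X@CY*1e3).round(1))
```

```text
o -55.7 109.7
g -52.4 -113.4
plate far L -11.5 115.9
plate far R -8.4 -119.9
screwL 2.8 66.9
screwR 4.9 -66.8
hoodL -6.6 73.3
hoodR -4.9 -74.1
nearrimL -113.2 133.1
nearrimR -110.2 -139.7
bufL -102.2 114.0
bufR -98.8 -116.6
```

Request:
carry_out --rows '[{"tx":2,"ty":-1,"tz":0,"yaw":-0.005},{"tx":3,"ty":-3,"tz":1,"yaw":-0.005},{"tx":1.6,"ty":-3.5,"tz":2.5,"yaw":0},{"tx":0,"ty":-3,"tz":3,"yaw":0},{"tx":0,"ty":-0.8,"tz":2.5,"yaw":0},{"tx":0,"ty":0,"tz":0.5,"yaw":0},{"tx":0,"ty":0,"tz":0,"yaw":0}]'

```text
time_s: 40.85
position: [0.4995, 0.1871, 0.1114]
tool_rot: [[0.986, -0.145, -0.08], [-0.143, -0.989, 0.031], [-0.084, -0.019, -0.996]]
ft_force: [0.5, -0.9, 0.3]
grip_width: -0.0003
```

Request:
carry_out --rows '[{"tx":-0.6,"ty":0,"tz":1.2,"yaw":0},{"tx":-0.6,"ty":0,"tz":1.2,"yaw":0},{"tx":-0.5,"ty":0,"tz":0.6,"yaw":0},{"tx":-0.3,"ty":0,"tz":0,"yaw":0},{"tx":-0.2,"ty":0,"tz":0,"yaw":0},{"tx":-0.2,"ty":0,"tz":0,"yaw":0}]'

```text
time_s: 41.45
position: [0.4772, 0.1881, 0.0881]
tool_rot: [[0.986, -0.15, -0.071], [-0.148, -0.989, 0.032], [-0.075, -0.021, -0.997]]
ft_force: [0.5, -0.3, -1.2]
grip_width: -0.0002
```

Request:
carry_out --rows '[{"tx":0,"ty":0,"tz":0.5,"yaw":0},{"tx":-0.1,"ty":0.1,"tz":0.4,"yaw":0},{"tx":-0.2,"ty":0,"tz":0,"yaw":0},{"tx":-0.2,"ty":0,"tz":0,"yaw":0}]'

```text
time_s: 41.85
position: [0.4719, 0.188, 0.0797]
tool_rot: [[0.986, -0.15, -0.069], [-0.148, -0.988, 0.032], [-0.073, -0.021, -0.997]]
ft_force: [-1.0, -0.8, 0.5]
grip_width: -0.0
```

CXv is about −36.6, so contact is near.

Request:
carry_out --rows '[{"tx":-0.2,"ty":0,"tz":0,"yaw":0},{"tx":-0.15,"ty":0,"tz":0,"yaw":0},{"tx":-0.15,"ty":0,"tz":0,"yaw":0}]'

```text
time_s: 42.15
position: [0.4686, 0.1888, 0.0802]
tool_rot: [[0.987, -0.15, -0.063], [-0.148, -0.988, 0.032], [-0.067, -0.022, -0.997]]
ft_force: [5.8, -2.2, -3.8]
grip_width: 0.0002
```

Request:
carry_out --rows '[{"tx":-0.15,"ty":0,"tz":0,"yaw":0},{"tx":-0.15,"ty":0,"tz":0,"yaw":0}]'

```text
time_s: 42.35
position: [0.468, 0.1889, 0.0807]
tool_rot: [[0.987, -0.15, -0.057], [-0.148, -0.988, 0.031], [-0.061, -0.023, -0.998]]
ft_force: [7.4, -1.2, -4.3]
grip_width: -0.0003
```

Request:
carry_out --rows '[{"tx":-0.2,"ty":0,"tz":0,"yaw":0},{"tx":-0.2,"ty":0,"tz":0,"yaw":0}]'

```text
time_s: 42.55
position: [0.4672, 0.1892, 0.0812]
tool_rot: [[0.987, -0.15, -0.049], [-0.149, -0.988, 0.031], [-0.053, -0.023, -0.998]]
ft_force: [8.7, -1.4, -6.2]
grip_width: 0.0001
```

Request:
carry_out --rows '[{"tx":0.6,"ty":0,"tz":0,"yaw":-0.01},{"tx":1.4,"ty":0,"tz":-1.8,"yaw":0},{"tx":0,"ty":1.5,"tz":-1.8,"yaw":0},{"tx":0,"ty":4,"tz":0,"yaw":0},{"tx":0,"ty":4.5,"tz":0,"yaw":0},{"tx":0,"ty":4.5,"tz":0,"yaw":0},{"tx":0,"ty":4,"tz":0,"yaw":0},{"tx":0,"ty":2.5,"tz":0,"yaw":0},{"tx":0,"ty":0.4,"tz":0,"yaw":0},{"tx":0,"ty":0,"tz":0,"yaw":0}]'

```text
time_s: 43.55
position: [0.4576, -0.0328, 0.1125]
tool_rot: [[0.989, -0.135, -0.056], [-0.133, -0.99, 0.034], [-0.06, -0.026, -0.998]]
ft_force: [-0.3, 0.2, 0.3]
grip_width: -0.0001
```

Request:
carry_out --rows '[{"tx":0,"ty":0,"tz":1.2,"yaw":0},{"tx":-0.1,"ty":0,"tz":1.4,"yaw":0},{"tx":-0.2,"ty":0,"tz":0.8,"yaw":0},{"tx":-0.3,"ty":0,"tz":0,"yaw":0},{"tx":-0.2,"ty":0,"tz":0,"yaw":0},{"tx":-0.2,"ty":0,"tz":0,"yaw":0}]'

```text
time_s: 44.15
position: [0.4478, -0.027, 0.0793]
tool_rot: [[0.99, -0.128, -0.052], [-0.127, -0.992, 0.03], [-0.055, -0.023, -0.998]]
ft_force: [2.9, -4.3, -1.6]
grip_width: -0.0002
```

Request:
carry_out --rows '[{"tx":-0.2,"ty":0,"tz":0,"yaw":0},{"tx":-0.15,"ty":0,"tz":0,"yaw":0},{"tx":-0.15,"ty":0,"tz":0,"yaw":0}]'

```text
time_s: 44.45
position: [0.4438, -0.0263, 0.0807]
tool_rot: [[0.991, -0.126, -0.048], [-0.125, -0.992, 0.028], [-0.051, -0.021, -0.998]]
ft_force: [2.2, -3.6, -2.2]
grip_width: -0.0001
```

Request:
carry_out --rows '[{"tx":-0.15,"ty":0.05,"tz":0,"yaw":0},{"tx":-0.15,"ty":0.05,"tz":0,"yaw":0}]'

```text
time_s: 44.65
position: [0.4415, -0.0265, 0.0812]
tool_rot: [[0.991, -0.127, -0.045], [-0.125, -0.992, 0.028], [-0.048, -0.023, -0.999]]
ft_force: [6.0, 0.3, -4.1]
grip_width: 0.0001
```

Request:
carry_out --rows '[{"tx":-0.2,"ty":0,"tz":0,"yaw":0},{"tx":-0.2,"ty":0,"tz":0,"yaw":0}]'

```text
time_s: 44.85
position: [0.4401, -0.0262, 0.0817]
tool_rot: [[0.991, -0.127, -0.038], [-0.126, -0.992, 0.028], [-0.041, -0.023, -0.999]]
ft_force: [9.4, -1.8, -8.1]
grip_width: -0.0005
```

Request:
carry_out --rows '[{"tx":-0.2,"ty":0,"tz":0,"yaw":0}]'

```text
time_s: 44.95
position: [0.4398, -0.0261, 0.082]
tool_rot: [[0.991, -0.128, -0.033], [-0.127, -0.992, 0.028], [-0.036, -0.023, -0.999]]
ft_force: [10.6, 0.7, -5.3]
grip_width: -0.0
```

Request:
carry_out --rows '[{"tx":0.3,"ty":0,"tz":0,"yaw":0},{"tx":1.0,"ty":0,"tz":0,"yaw":0},{"tx":1.0,"ty":0,"tz":-2,"yaw":0},{"tx":0,"ty":-2,"tz":-3,"yaw":0},{"tx":-1,"ty":-3.5,"tz":-3,"yaw":0},{"tx":-2,"ty":-3,"tz":-3,"yaw":0},{"tx":-1.5,"ty":-2,"tz":-2,"yaw":0},{"tx":-1,"ty":0,"tz":0,"yaw":0},{"tx":0,"ty":0,"tz":0,"yaw":0},{"tx":0,"ty":0,"tz":0,"yaw":0}]'

```text
time_s: 45.95
position: [0.4245, 0.0829, 0.2193]
tool_rot: [[0.99, -0.129, -0.047], [-0.128, -0.991, 0.034], [-0.051, -0.028, -0.998]]
ft_force: [1.7, 0.0, -0.4]
grip_width: -0.0001
```

```bash
cat >> h.py <<'E'
def tops(f):
    a,p=load(f); h=cv2.cvtColor(a,cv2.COLOR_RGB2HSV)
    for n,lo,hi in [('o',(5,140,90),(22,255,255)),('g',(45,100,40),(85,255,255))]:
        m=cv2.inRange(h,lo,hi);m[330:]=0; m[:,:100]=0 if n=='o' else m[:,:100]
        k,l,st,c=cv2.connectedComponentsWithStats(m);i=1+np.argmax(st[1:,4]);b=st[i]
        r=6.2; u=b[0]+r if n=='o' else b[0]+b[2]-r; v=b[1]+b[3]-r
        X=plane(p,u,v,.089)-C0; print(f,n,b,(X@CX*1e3).round(1),(X@CY*1e3).round(1))
    m=cv2.inRange(h,(100,120,50),(125,255,255)); m[:,:150]=0;m[:,360:]=0;m[150:]=0
    cs=cv2.findContours(m,0,2)[0]
    if cs:
        for q in cv2.boxPoints(cv2.minAreaRect(max(cs,key=cv2.contourArea))): X=plane(p,*q,.061)-C0; print((X@CX*1e3).round(1),(X@CY*1e3).round(1),end=' ')
    print()
E
python3 - <<'E'
from h import *
s=env.observe();print(s['position'],s['qvel'].round(1))
for t in ('scene','side'): print(t,posts(t,'x_'+t))
a,p=shot('wrist','w9'); tops('w8'); tops('w9')
cv2.imwrite('pics/c9.png',cv2.resize(a[60:270,90:430],None,fx=2.3,fy=2.3,interpolation=cv2.INTER_CUBIC)[:,:,::-1])
E
```

```text
[0.4244501  0.08291377 0.21927713] [-0.4  0.2  1.4 -0.2 -0.  -0.4]
scene {'o': (np.int32(33), np.float64(-49.5), np.float64(106.8), [288, 161, 5, 10]), 'g': (np.int32(31), np.float64(-45.9), np.float64(-116.9), [220, 178, 4, 9])}
side {'o': (np.int32(55), np.float64(-64.1), np.float64(114.9), [192, 225, 6, 14]), 'g': None}
w8 o [136 153  13  13 132] -56.0 109.9
w8 g [364 144  15  17 176] -52.6 -114.3
68.1 35.1 68.8 -32.6 30.0 -35.4 29.0 36.5 
w9 o [143 162  13  13 126] -56.3 110.4
w9 g [366 159  14  16 157] -52.9 -113.8
67.6 35.4 69.2 -32.3 30.7 -35.6 28.6 35.6
```

View pics/c9.png

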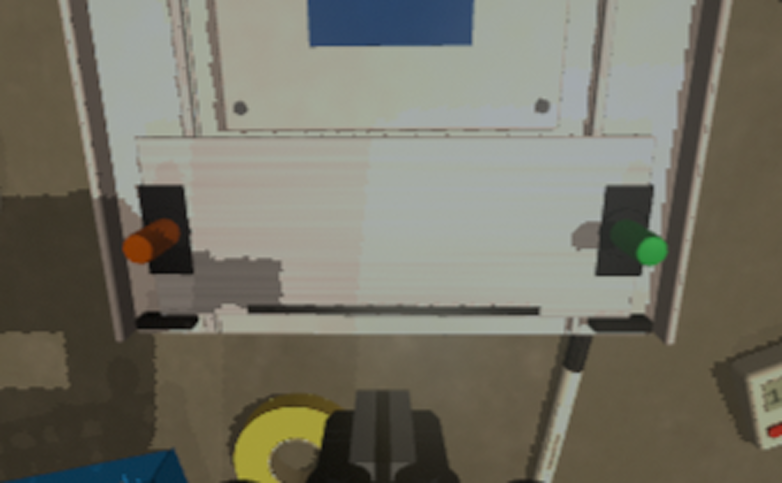

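The picture shows the shutter's far edge level at row 135, parallel to the hood edge. Its near edge meets both black buffers, at (165,322) and (620,323). A harder second push on each post left it in the same place, so it is seated. I'm handing in.

```bash
python3 -c "
from rig import env
env.close_job()"
```

```text
the job is handed in; nothing more can be done
```

I put the middle-sized dish flat in the well and slid the shutter home by pushing the orange and green posts in turn. I handed the job in at about 46 s.

**Dish:** the picture after release showed it lying flat on the well floor, at about x −55, y 0 mm in the chamber frame. The shutter now covers it, so I couldn't see it again at the end.

**Force:** the highest push I read at the wrist was about 12 N, at the green post. It was about 11 N at the orange post. Readings came only at the end of each move, so a brief higher peak would not have shown.

**Shutter:** the last pictures show it square to the hood, with its near edge against both buffers. A second, harder push on each post left the posts where they were, and the force rose as it would on a buffer.

**Checks that disagreed:**
- **Post positions:** in my chamber frame the posts read about −56 mm (orange) and −53 mm (green), not −58 mm. Taken at face value, green would miss the −55.2 mm limit.
- **Likely cause:** I set that frame from the starting posts. The hood, label and buffers show it is turned by about 0.8°, and the hood edge suggests it is shifted by about 4 mm. Measured from the hood edge, the posts are within about 1 mm of home.
- **Travel:** the cameras gave 76–82 mm instead of 82 mm. I therefore relied on the buffer contact and the squareness.

In the pictures I saw no sign that the bottles or the beaker had been touched, though I didn't measure them afterwards.

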